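# Refit the filter and cover of an airbox

## Robot

A 6-joint arm with a two-finger parallel gripper is mounted at the origin on the work surface. World frame = base frame: x ahead of the robot, y to its left, z up, the work surface at z = 0. Lengths are in m, angles in degrees, forces in N, time in s.
With the tool pointing down it reaches from about 0.35 to 0.775 m from the base axis. Payload 5.5 kg.
Tool frame: the origin (TCP) lies between the finger pads; the fingertips stand 11 mm ahead of it and the grasp point (between the pads) lies 8 mm behind it; z points along the fingers, y is the line along which they close (so a half turn about z gives the same grasp; the last joint's range is limited). The gripper opens to 85 mm and grips with 20 to 120 N. Pads are 22 mm wide; open, the fingers measure 114 mm over their backs; the gripper's body (76 mm by 85 mm) begins 54 mm behind the grasp point. The pads swing forward as they close: fully open they stand 13 mm farther back than shut.
Start: joints at [61.902, 17.945, 2.641, 74.691, 0, 82.002], TCP at [0.198, 0.54, 0.207] pointing down, gripper open.
Joint ranges: [-158.12, 158.12], [-49.38, 96.58], [-58.88, 72.47], [-126.05, 133.96], [-84.25, 85.87], [-180, 180]. Speed limits (degrees/s): [147.25, 147.25, 180, 180, 180, 180].

## Interface

Orientations are given as [roll, pitch, yaw] about the fixed x, y, z axes, in that order (R = Rz(yaw) Ry(pitch) Rx(roll)).
In Python, from plant import env gives the robot as it stands.
- The arm moves only by the tool send_rows, never from a script. Its argument "steps" is a list of rows, each a list of 5 numbers: the shift along the tool's x, y, z in mm, then the turn about the tool's z in rad, then the closure, from 0 (fully open) to 1 (shut). In form: [[dx, dy, dz, spin, claw], ...]. A call has 1 to 12 rows; each row is the pose to reach, as a shift and turn from the pose commanded when the call began, along the tool's axes at that moment; what a row does not reach only later rows make up. A row lasts 1/12 s, in which the tool goes at most 41.7 mm and 7.16 degrees, less where a joint would pass 70% of its speed; a pose out of reach is approached as far as the arm can. A call with a gripper value outside its range is refused whole. The fingers move at their own pace and stop on an object; "force" is the grip in N (left out, the last holds). Time passes only in rows, so rows that repeat a pose let the fingers close. It gives the time, the measured TCP pose, the force, the opening and the grip force at its end, in the units of the state.
- env.observe(): the state, without advancing time (a new reading comes with each control period).
- env.get_image(name): name is "side" or "top"; returns (picture, depth): 480x640x3 uint8, red, green, blue; 480x640 float32, m along the optical axis (not along the pixel's ray), 0 where there is no reading.
- env.get_calibration(name): a dict with "vfov" (degrees; the focal length in pixels is half the picture's height over the tangent of half this angle, whatever the lens; pixels are square), "cx", "cy" (the principal point, pixels), "k1" (the pictures are not rectified: a ray, as slopes to the right and down, at radius r is drawn at 1 + k1 r^2 times it, then the intrinsics apply), "rvec" (rotation vector, rad) and "tvec" (3), from world to camera coordinates, as OpenCV has them. Camera axes: x right, y down, z forward; pixel columns grow to the right and rows downward; lengths in m; the calibration is good to about 2 mm. A picture is of the moment at which its call begins. get_calibration takes no time and is no camera call.
- env.job_done(): hands the job in; it is judged then, once.
The state is a dict: "time": time; "qpos": joint angles; "dq": joint speeds; "tau": joint torques, N m; "tcp_pos": TCP position; "tcp_rot": TCP orientation; "ft_force": force on the tool from outside, world axes, zero at the start; "torque": the same for the moment, N m; "grip_width": opening from 0.0 (shut) to 1.0 (fully open); "grip_force": force on a finger pad.
Only numpy, scipy, OpenCV 4.12 (cv2) and the standard library are available. Lean on these libraries where they do the work, as an engineer would, in place of code of your own. Each camera call takes 0.05 s, during which the arm holds its last target. There are 200 camera calls.

## Task

Refit the air filter: place the filter element in the tilted airbox, tab up and fully down on the pocket's floor, then fit the domed cover over it, dome up, so that its flange lies flat on the element. Lower each part into the pocket in the gripper rather than dropping it in, let go of both, and do not push aside the spray can, wrench or bolt tray.

Things in the scene. Friction and masses are not known exactly. Their poses are not given: they have to be found in the camera images.
- airbox: Grey plastic box, fixed at a 30 degree lean on a bracket, open roughly towards the robot. Origin: centre of pocket floor, 88 mm above table; z out of the opening (30 deg from vertical), x up the slope, y across. Pocket 150 (x) by 100 (y) mm; walls 4 mm, straight to 30 mm above its floor, then flaring out 6 mm per side to the rim at 40 mm. Bracket foot 200 (x) by 130 mm. Nothing above it.
- element: Filter element, loose, about 0.2 kg, flat on the table, tab up: black-framed slab with pale pleats, 142 (x) by 92 (y) by 26 mm thick; upright pull tab at its centre, 50 mm along x, 10 mm thick in y, from 26 to 66 mm above the underside. Origin: centre of underside, z up. Fits with its x along the airbox x, either way round; seated, its origin is at the airbox origin.
- cover: Grey cover, loose, about 0.2 kg, flat on the table, dome up: flange 142 (x) by 92 (y) by 10 mm; box-shaped dome at its centre 90 (x) by 50 (y) mm, top 48 mm above underside, hollow below (82 by 42, 44 high) to clear the tab. Origin: centre of underside, z up. Fits with its x along the airbox x, either way round; seated on the element its origin is 26 mm along airbox z.
- spray_can: Bystander: plain metal can, 60 mm across, 150 mm tall. Origin: centre of its underside, z up.
- wrench: Bystander: steel spanner 190 mm long lying on the table, handle along its -x. Origin: on the underside near the middle.
- bolt_tray: Bystander: open steel tray with bolts, 120 (x) by 90 (y) by 30 mm high. Origin: centre of its underside.
There are look-alikes about, which are no part of the job. What is shaped like the part that bears airbox but turquoise is not meant.

How it is judged (in metres and radians):
On the way, in this order (a step that is already met when the one before it is completed fails the run):
1. the element is lowered into the pocket, still in the gripper: within 20 mm of the floor (x of element in the frame of airbox between -0.01 and 0.01 m and y of element in the frame of airbox between -0.01 and 0.01 m and z of element in the frame of airbox between -0.004 and 0.02 m and angle between the z axis of element and the z axis of airbox, either way round below 0.35 rad and angle between element's own z axis and vertical below 1.2 rad and contact force between the fingers and element above 0.5 N), for 0.05 s.
2. the element lies flat on the pocket's floor, tab up, released (x of element in the frame of airbox between -0.01 and 0.01 m and y of element in the frame of airbox between -0.01 and 0.01 m and z of element in the frame of airbox between -0.004 and 0.005 m and angle between the z axis of element and the z axis of airbox, either way round below 0.05 rad and angle between element's own z axis and vertical below 1.2 rad and contact force between the fingers and element below 0.1 N), for 0.2 s.
3. the cover is lowered over the element, still in the gripper: its underside within 20 mm of the element's top (x of cover in the frame of airbox between -0.01 and 0.01 m and y of cover in the frame of airbox between -0.01 and 0.01 m and z of cover in the frame of airbox between 0.021 and 0.046 m and angle between the z axis of cover and the z axis of airbox, either way round below 0.35 rad and angle between cover's own z axis and vertical below 1.2 rad and contact force between the fingers and cover above 0.5 N), for 0.05 s.
At the end, for the whole second after the job is handed in: Released and at rest in the airbox: element flat on the pocket floor, tab up (10 mm in x and y, 5 mm in z); cover flat on it, dome up (10 mm in x and y, origin 21 to 31 mm along the airbox z); each within 0.05 rad of the airbox z axis (all of step 2 and x of cover in the frame of airbox between -0.01 and 0.01 m and y of cover in the frame of airbox between -0.01 and 0.01 m and z of cover in the frame of airbox between 0.021 and 0.031 m and angle between the z axis of cover and the z axis of airbox, either way round below 0.05 rad and angle between cover's own z axis and vertical below 1.2 rad and contact force between the fingers and cover below 0.1 N and linear speed of each of element, cover below 0.02 m/s); the robot touches nothing.
It fails at once if a bystander (spray can, wrench or bolt tray) is moved more than 40 mm (distance of any of spray_can, wrench, bolt_tray from where it was at the start of the episode above 0.04 m).
It also fails if it takes over 64 s, if anything falls off the work surface, if the arm or the gripper's body presses on something with over 40 N, if the wrist force passes 120 N, or if a joint passes its speed limit or range.

## Working session

There is one attempt and no reset: what is moved stays moved. The work goes in short steps, Python scripts to look and compute and a tool call to move; the robot and the scene stay as the last step left them, time stands still between calls to the robot, and variables do not carry over. Pictures are saved under pics/ and viewed, at most 10 in all, crops included, and the job is handed in when it is done.

Besides the shell and the picture viewer there is one more tool, called in YAML: its name, and indented under it one key for each argument. send_rows: Moves the arm, as the interface text tells. Its arguments: {"type":"object","properties":{"steps":{"type":"array","items":{"type":"array","items":{"type":"number"}}},"force":{"type":"number"}},"required":["steps"]}

```bash
ls; mkdir -p pics; python3 - <<'E'
from plant import env
import cv2,numpy as np
print(env.observe())
for n in("top","side"):
    im,d=env.get_image(n); c=env.get_calibration(n); print(n,c)
    cv2.imwrite(f"pics/{n}0.png",im[:,:,::-1]); np.savez(f"{n}0.npz",im=im,d=d)
    print((d>0).mean())
E
```

```text
pics
{'time': 0.0, 'qpos': array([ 6.19018688e+01,  1.79902530e+01,  2.57622798e+00,  7.46906270e+01,
       -9.02328443e-04,  8.20016681e+01]), 'dq': array([0.10694103, 0.00145699, 0.01980215, 0.00976239, 0.10161574,
       0.02818397]), 'tau': array([ 1.25007778e-04, -4.80627716e+01,  2.98534459e+01,  1.96085125e-02,
       -4.88528019e-05,  1.62782061e-05]), 'tcp_pos': array([0.19734734, 0.53947436, 0.20590905]), 'tcp_rot': array([-1.79896240e+02, -1.36681770e-02,  1.59900189e+02]), 'ft_force': array([-0.62379713, -0.0086366 , -0.04538557]), 'torque': array([-0.01825425, -0.03844868, -0.0304827 ]), 'grip_force': 0.0, 'grip_width': 1.0001335714813373}
top {'vfov': 45.03551020741594, 'cx': 323.4284725909511, 'cy': 246.71629614457302, 'k1': -0.1034099898976124, 'rvec': array([ 2.08555387, -2.14445026,  0.19507864]), 'tvec': array([0.02295476, 0.53042235, 1.22785864])}
0.99609375
side {'vfov': 47.4012240411269, 'cx': 312.7196309672846, 'cy': 244.27749191037114, 'k1': 0.05793301324821718, 'rvec': array([ 2.18975496, -0.44749599,  0.25275792]), 'tvec': array([-0.46460614,  0.19883561,  1.0141074 ])}
0.9918489583333333
```

View pics/top0.png

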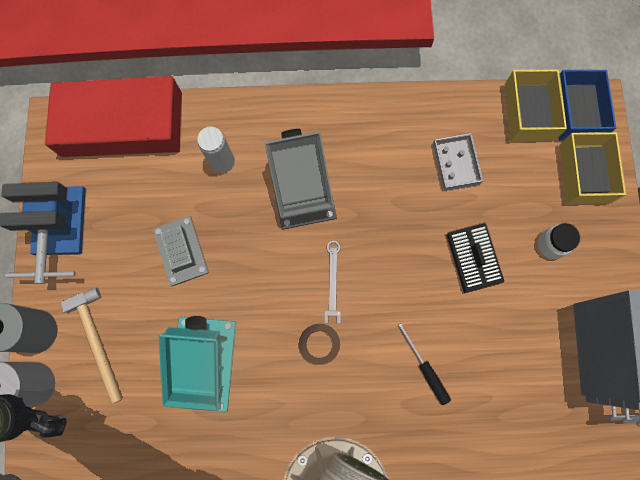

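View pics/side0.png

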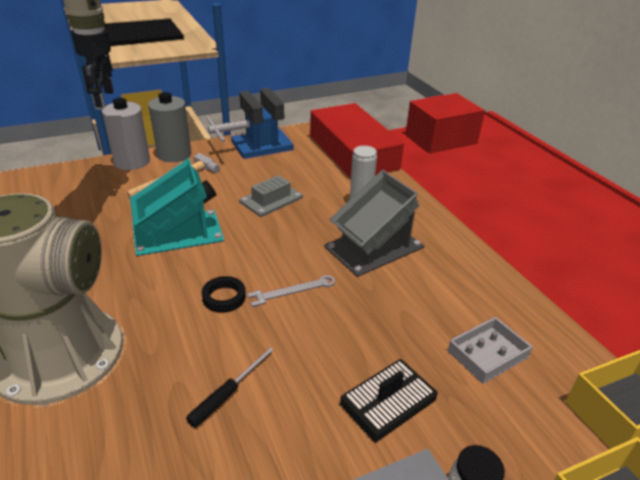

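The top view shows the grey airbox at about (300,178), the element at (474,257), the cover at (181,250), the can at (214,150), the wrench at (333,280) and the tray at (457,162). There are two candidate airboxes: grey at (300,178) and turquoise at (198,370). The grey one is meant, because turquoise is excluded. Next I'll measure with depth and confirm in a crop.

```bash
cat > h.py <<'E'
import numpy as np, cv2
def cloud(d,c):
    h,w=d.shape; f=h/2/np.tan(np.radians(c["vfov"]/2))
    v,u=np.mgrid[:h,:w]; xd=(u-c["cx"])/f; yd=(v-c["cy"])/f
    rd=np.hypot(xd,yd); r=rd.copy()
    for _ in range(20): r=rd/(1+c["k1"]*r*r)
    s=np.where(rd>0,r/np.maximum(rd,1e-9),1)
    P=np.dstack([xd*s*d,yd*s*d,d]).reshape(-1,3)
    R=cv2.Rodrigues(c["rvec"])[0]
    return ((P-c["tvec"])@R).reshape(h,w,3)
def rect(P):   # centre, yaw of long side, sizes (mm) of xy points
    (cx,cy),(a,b),t=cv2.minAreaRect((P[:,:2]*1000).astype(np.float32))
    if a<b: a,b,t=b,a,t+90
    return np.round([cx,cy,a,b,(t+90)%180-90],1)
E
python3 - <<'E'
from plant import env
from h import *
z=np.load("top0.npz"); im,d=z["im"],z["d"]; W=cloud(d,env.get_calibration("top"))
def roi(x0,x1,y0,y1,zl,zh):
    m=np.zeros(d.shape,bool); m[y0:y1,x0:x1]=1
    m&=(W[...,2]>zl)&(W[...,2]<zh)&(d>0)
    return m
def big(m):
    n,l,s,_=cv2.connectedComponentsWithStats(m.astype(np.uint8)); return l==1+s[1:,4].argmax()
t=W[300:310,260:290,2]; print("table z",np.median(t),t.std())
for n,b,zs in(("element",(435,520,210,305),[(.015,.034),(.045,.075)]),("cover",(140,220,205,295),[(.005,.016),(.040,.056)])):
    for q in zs:
        m=big(roi(*b,*q)); P=W[m]; print(n,q,len(P),rect(P),"z",np.median(P[:,2]))
# airbox floor: central patch
P=W[160:200,285:315].reshape(-1,3); c=P.mean(0); n=np.linalg.svd(P-c)[2][2]; n*=np.sign(n[2])
print("floor n",n,"tilt",np.degrees(np.arccos(n[2])),"lean dir yaw",np.degrees(np.arctan2(-n[1],-n[0])))
x=np.array([0,0,1])-n*n[2]; x/=np.linalg.norm(x); y=np.cross(n,x)
m=roi(255,345,125,235,.03,.3); Q=W[m]; A=np.c_[(Q-c)@x,(Q-c)@y,(Q-c)@n]
fl=A[abs(A[:,2])<.003]; print("floor",len(fl),rect(fl))
rim=A[(A[:,2]>.035)&(A[:,2]<.045)]; r=rect(rim); print("rim",len(rim),r)
wl=A[(A[:,2]>.005)&(A[:,2]<.028)]; print("wall",rect(wl))
o=c+(x*r[0]+y*r[1])/1000; print("origin",o,"x",x,"y",y)
cr=np.hstack([cv2.resize(im[110:250,230:370],(400,400)),cv2.resize(im[190:330,420:560],(400,400))])
cv2.imwrite("pics/crop1.png",cr[:,:,::-1])
E
```

```text
table z 0.0008195190407811683 0.0753478791376088
element (0.015, 0.034) 2339 [ 504.  -334.5  143.9   94.5   13.1] z 0.027465614606362595
element (0.045, 0.075) 169 [ 503.  -334.3   50.3   12.4   13.1] z 0.06608512420614615
cover (0.005, 0.016) 1348 [543.4 340.6 151.8  97.3  19.5] z 0.01055681293095597
cover (0.04, 0.056) 933 [541.5 339.4  93.2  52.3  18.7] z 0.04854807679270981
floor n [0.02212934 0.99855264 0.04901956] tilt 87.19025989206938 lean dir yaw -91.26954796829641
floor 175 [ 17.1  12.7 179.8  62.7  62. ]
rim 378 [  6.3  11.6 177.1  85.6  60.4]
wall [  8.3  15.5 180.3  89.5  60.4]
origin [0.68899238 0.05621769 0.0891815 ] x [-0.00108608 -0.04900753  0.99879782] y [ 0.99975453 -0.02215598  0.        ]
```

View pics/crop1.png

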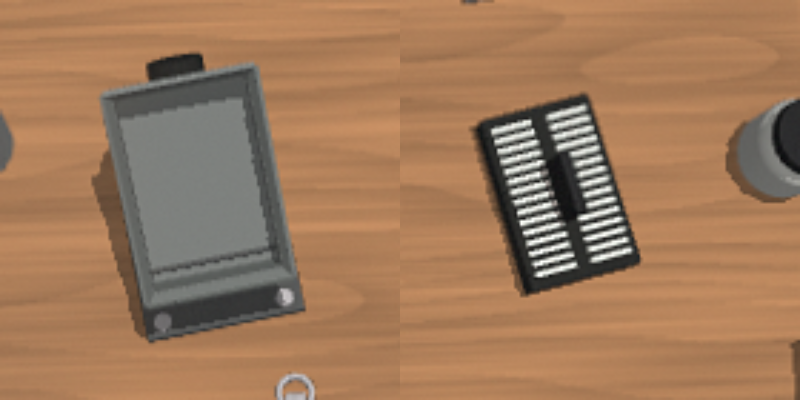

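The crop confirms the grey airbox, open towards the robot with its slope rising away, and the element with its tab and pale pleats. The floor fit was spoiled by missing depth pixels, so I'll redo it.

```bash
python3 - <<'E'
from plant import env
from h import *
z=np.load("top0.npz"); d=z["d"]; W=cloud(d,env.get_calibration("top"))
P=W[155:205,285:315][d[155:205,285:315]>0]; P=P[abs(P[:,2]-np.median(P[:,2]))<.06]
A=np.c_[P[:,:2],np.ones(len(P))]; k=np.ones(len(P),bool)
for _ in range(6):
    s=np.linalg.lstsq(A[k],P[k,2],rcond=None)[0]; e=P[:,2]-A@s; k=abs(e)<.004
n=np.array([-s[0],-s[1],1]); n/=np.linalg.norm(n); c=P[k].mean(0)
print("inl",k.mean(),"tilt",np.degrees(np.arccos(n[2])),"yaw",np.degrees(np.arctan2(-n[1],-n[0])))
x=np.array([0,0,1])-n*n[2]; x/=np.linalg.norm(x); y=np.cross(n,x)
m=np.zeros(d.shape,bool); m[120:240,250:345]=1; m&=(d>0)&(W[...,2]>.03)&(W[...,2]<.25); Q=W[m]
B=np.c_[(Q-c)@x,(Q-c)@y,(Q-c)@n]
for lo,hi in((-.003,.003),(.006,.028),(.036,.046)):
    q=B[(B[:,2]>lo)&(B[:,2]<hi)]; q=q[(abs(q[:,0])<.11)&(abs(q[:,1])<.08)]
    print(lo,hi,len(q),rect(q),"ext",np.round(np.percentile(q,[1,99],0)*1000,1)[:, :2].tolist())
    r=rect(q); print("  ctr world",c+(x*r[0]+y*r[1])/1000)
E
```

```text
inl 0.824315297261189 tilt 29.33825099016523 yaw 9.227941757823256
-0.003 0.003 2283 [ 2.420e+01 -1.500e+00  1.662e+02  1.017e+02  1.000e-01] ext [[-56.7, -50.6], [102.3, 47.5]]
  ctr world [0.69975316 0.05896238 0.09190987]
0.006 0.028 225 [ 13.8  -2.  147.2 103.9   0.6] ext [[-59.3, -52.8], [87.2, 49.6]]
  ctr world [0.69088455 0.05701499 0.08681424]
0.036 0.046 760 [ 16.7  -1.7 169.2 119.9   1. ] ext [[-66.9, -61.6], [100.5, 58.3]]
  ctr world [0.69333178 0.05771651 0.08823514]
```

```bash
cat >> h.py <<'E'
def go(env,x,y,z,yaw):   # mm, deg -> row to reach it (tool down)
    o=env.observe(); p=o["tcp_pos"]*1000; a=np.radians(o["tcp_rot"][2]); d=np.array([x,y,z])-p
    s=(np.degrees(a)-yaw+180)%360-180
    print("t",round(o["time"],2),"tcp",p.round(1),"rot",o["tcp_rot"].round(1),"F",o["ft_force"].round(1),"w",round(o["grip_width"],3),"gf",round(o["grip_force"],1))
    print("row",np.round([np.cos(a)*d[0]+np.sin(a)*d[1],np.sin(a)*d[0]-np.cos(a)*d[1],-d[2]],1),round(np.radians(s),3))
E
python3 -c "
from plant import env;from h import *
go(env,517.1,-331.2,150,193.1)"
```

```text
t 0.1 tcp [197.4 539.5 206. ] rot [-179.9   -0.   159.9] F [ 0.  -0.8  0.4] w 0.999 gf 0.0
row [-599.5 -707.8   56. ] -0.579
```

send_rows:
  steps:
    - [-300,-354,0,-0.58,0]
    - [-300,-354,0,-0.58,0]
    - [-300,-354,0,-0.58,0]
    - [-300,-354,0,-0.58,0]
    - [-300,-354,0,-0.58,0]
    - [-300,-354,0,-0.58,0]
    - [-300,-354,0,-0.58,0]
    - [-300,-354,0,-0.58,0]
    - [-300,-354,0,-0.58,0]
    - [-300,-354,0,-0.58,0]
    - [-300,-354,0,-0.58,0]
    - [-300,-354,0,-0.58,0]
  force: 20

```text
time: 1.1
tcp_pos: [0.3588, 0.1005, 0.2067]
tcp_rot: [-179.9, 0.0, -167.1]
ft_force: [0.5, 0.6, -0.4]
grip_width: 1.006
grip_force: 0.0
```

```bash
python3 -c "
from plant import env;from h import *
go(env,517.1,-331.2,120,193.1)"
```

```text
t 1.1 tcp [358.8 100.5 206.7] rot [-179.9    0.  -167.1] F [ 0.5  0.6 -0.4] w 1.006 gf 0.0
row [ -58.2 -456.1   86.7] -0.004
```

send_rows:
  steps:
    - [-58,-456,86,-0.004,0.3]
    - [-58,-456,86,-0.004,0.3]
    - [-58,-456,86,-0.004,0.3]
    - [-58,-456,86,-0.004,0.3]
    - [-58,-456,86,-0.004,0.3]
    - [-58,-456,86,-0.004,0.3]
    - [-58,-456,86,-0.004,0.3]
    - [-58,-456,86,-0.004,0.3]
    - [-58,-456,86,-0.004,0.3]
    - [-58,-456,86,-0.004,0.3]
    - [-58,-456,86,-0.004,0.3]
    - [-58,-456,86,-0.004,0.3]

```text
time: 2.1
tcp_pos: [0.5187, -0.332, 0.1181]
tcp_rot: [-179.9, -0.0, -166.9]
ft_force: [0.9, -0.6, 0.3]
grip_width: 0.702
grip_force: 0.0
```

send_rows:
  steps:
    - [0,0,0,0,0.3]
    - [0,0,0,0,0.3]

```text
time: 2.27
tcp_pos: [0.517, -0.326, 0.1197]
tcp_rot: [179.9, -0.1, -166.7]
ft_force: [-0.1, -0.0, 0.4]
grip_width: 0.698
grip_force: 0.0
```

```bash
python3 -c "
from plant import env;from h import *
go(env,517.1,-331.2,42,193.1)"
```

```text
t 2.27 tcp [ 517.  -326.   119.7] rot [ 1.799e+02 -1.000e-01 -1.667e+02] F [-0.1 -0.   0.4] w 0.698 gf 0.0
row [ 1.1 -5.1 77.7] 0.004
```

send_rows:
  steps:
    - [1,-5,35,0.004,0.3]
    - [1,-5,45,0.004,0.3]
    - [1,-5,45,0.004,0.3]

```text
time: 2.52
tcp_pos: [0.5154, -0.328, 0.073]
tcp_rot: [179.7, -0.2, -166.8]
ft_force: [-0.7, 0.2, -0.1]
grip_width: 0.703
grip_force: 0.0
```

```bash
python3 -c "
from plant import env;from h import *
im,d=env.get_image('top'); cv2.imwrite('pics/e1.png',cv2.resize(im[190:330,400:560],(800,700)[:2] if 0 else (640,560))[:,:,::-1])
go(env,517.1,-331.2,42,193.1)"
```

```text
t 2.57 tcp [ 516.3 -328.8   74.7] rot [ 1.798e+02 -1.000e-01 -1.668e+02] F [ 0.1 -1.   0.5] w 0.699 gf 0.0
row [-0.2 -2.5 32.7] 0.002
```

send_rows:
  steps:
    - [0,-2,15,0,0.3]
    - [0,-2,33,0,0.3]
    - [0,-2,33,0,0.3]
    - [0,-2,33,0,0.3]
    - [0,-2,33,0,0.3]

```text
time: 2.98
tcp_pos: [0.5191, -0.3334, 0.0445]
tcp_rot: [-179.9, 0.1, -166.8]
ft_force: [0.0, -0.2, 0.3]
grip_width: 0.699
grip_force: 0.0
```

```bash
python3 -c "
from plant import env;from h import *
go(env,517.1,-331.2,42,193.1)"
```

```text
t 2.98 tcp [ 519.1 -333.4   44.5] rot [-1.799e+02  1.000e-01 -1.668e+02] F [ 0.  -0.2  0.3] w 0.699 gf 0.0
row [1.4 2.6 2.5] 0.001
```

send_rows:
  steps:
    - [2,2,2,0,0.3]
    - [2,2,2,0,0.3]
    - [2,2,2,0,1]
    - [2,2,2,0,1]
    - [2,2,2,0,1]
    - [2,2,2,0,1]
    - [2,2,2,0,1]
    - [2,2,2,0,1]
  force: 30

```text
time: 3.65
tcp_pos: [0.516, -0.3318, 0.0409]
tcp_rot: [180.0, 0.0, -166.9]
ft_force: [0.1, 1.4, 1.7]
grip_width: 0.084
grip_force: 29.3
```

send_rows:
  steps:
    - [0,0,-20,0,1]
    - [0,0,-40,0,1]
    - [0,0,-70,0,1]
    - [0,0,-100,0,1]
    - [0,0,-100,0,1]
    - [0,0,-100,0,1]

```text
time: 4.15
tcp_pos: [0.5172, -0.333, 0.1425]
tcp_rot: [-179.8, 0.1, -166.9]
ft_force: [0.3, -0.6, -3.8]
grip_width: 0.081
grip_force: 29.2
```

```bash
python3 -c "
from plant import env;from h import *
im,d=env.get_image('side'); cv2.imwrite('pics/e2.png',cv2.resize(im[230:460,270:510],(720,600))[:,:,::-1])
go(env,517.1,-331.2,142,193.1)"
```

```text
t 4.2 tcp [ 516.1 -332.1  140.6] rot [-180.     0.  -166.9] F [-1.2  0.9 -2.6] w 0.08 gf 29.4
row [-1.2  0.7 -1.4] 0.0
```

View pics/e2.png

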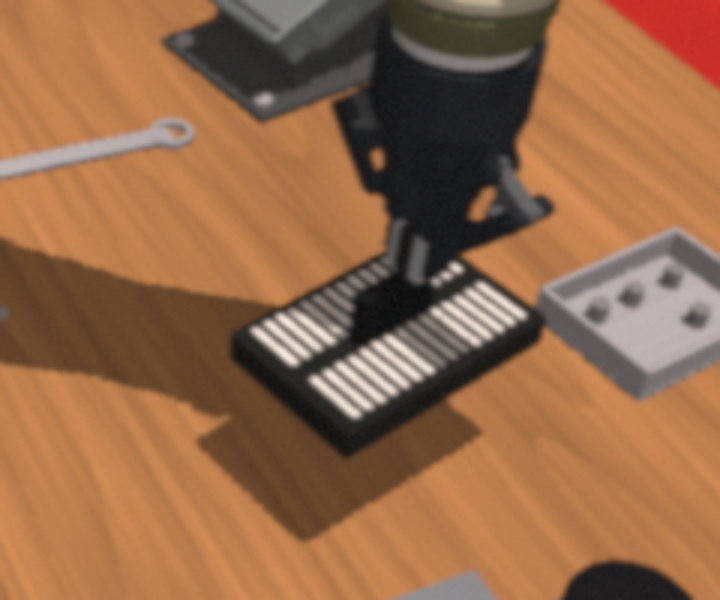

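The element is held at the tab, with the wrench and tray clear. Next I'll reduce the grip to 20 N and measure whether it pivots.

```bash
cat >> h.py <<'E'
def tilt(env,yaw,center,zr,col,cam="top"):  # plane of the part's top near the tool; slope along yaw dir
    im,d=env.get_image(cam); W=cloud(d,env.get_calibration(cam)); h=im.astype(int)
    m=(d>0)&(np.hypot(W[...,0]-center[0],W[...,1]-center[1])<.085)&(W[...,2]>zr[0])&(W[...,2]<zr[1])&col(h)
    P=W[m]; A=np.c_[P[:,:2],np.ones(len(P))]; k=np.ones(len(P),bool)
    for _ in range(8):
        s=np.linalg.lstsq(A[k],P[k,2],rcond=None)[0]; e=P[:,2]-A@s; k=abs(e)<max(.004,np.percentile(abs(e),60))
    u=np.array([np.cos(np.radians(yaw)),np.sin(np.radians(yaw))]); v=np.array([-u[1],u[0]])
    print(cam,"n",k.sum(),"pitch-up",np.degrees(np.arctan(s[:2]@u)).round(1),"across",np.degrees(np.arctan(s[:2]@v)).round(1),"ctr",P[k].mean(0).round(4),rect(P[k]))
white=lambda h:h.min(2)>150
E
python3 -c "
from plant import env;from h import *
for c in('top','side'): tilt(env,13.1,(.503,-.334),(.06,.2),white,c)"
```

```text
top n 80 pitch-up -2.5 across 0.4 ctr [ 0.557  -0.3177  0.1293] [ 553.9 -313.    70.8   30.2  -53.4]
side n 949 pitch-up 1.4 across 0.2 ctr [ 0.4925 -0.349   0.1251] [ 502.6 -334.6  124.7   79.8   13.3]
```

send_rows:
  steps:
    - [0,0,0,0,1]
    - [0,0,0,0,1]
    - [0,0,0,0,1]
  force: 20

```text
time: 4.55
tcp_pos: [0.5155, -0.3315, 0.1396]
tcp_rot: [179.9, -0.1, -166.9]
ft_force: [-0.2, 0.1, -2.1]
grip_width: 0.084
grip_force: 29.6
```

```bash
python3 -c "
from plant import env;from h import *
for c in('top','side'): tilt(env,13.1,(.503,-.334),(.06,.2),white,c)
go(env,517.1,-331.2,142,193.1)"
```

```text
top n 80 pitch-up -2.4 across 0.5 ctr [ 0.5574 -0.3188  0.1278] [ 546.7 -320.5   60.6   36.3  -74.4]
side n 947 pitch-up 1.6 across -0.1 ctr [ 0.4921 -0.3489  0.1255] [ 503.5 -334.2  124.5   80.    13.1]
t 4.65 tcp [ 515.8 -331.8  140.1] rot [ 179.9   -0.  -166.9] F [ 0.2  0.7 -2.7] w 0.079 gf 29.6
row [-1.4  0.2 -1.9] 0.001
```

The element is held flat (1.5°) and does not pivot by itself. I'll tilt it by pressing its up-slope end on the airbox's high rim, starting from above it.

send_rows:
  steps:
    - [0,0,-40,0,1]
    - [0,0,-80,0,1]
    - [0,0,-80,0,1]

```text
time: 4.9
tcp_pos: [0.5186, -0.3341, 0.2289]
tcp_rot: [-179.5, 0.4, -166.9]
ft_force: [0.8, -1.1, -0.3]
grip_width: 0.079
grip_force: 30.5
```

```bash
python3 -c "
from plant import env;from h import *
go(env,699,58.7,222,189.8)"
```

```text
t 4.9 tcp [ 518.6 -334.1  228.9] rot [-179.5    0.4 -166.9] F [ 0.8 -1.1 -0.3] w 0.079 gf 30.5
row [-265.   341.5    6.9] 0.058
```

send_rows:
  steps:
    - [-265,342,0,0.058,1]
    - [-265,342,0,0.058,1]
    - [-265,342,0,0.058,1]
    - [-265,342,0,0.058,1]
    - [-265,342,0,0.058,1]
    - [-265,342,0,0.058,1]
    - [-265,342,0,0.058,1]
    - [-265,342,0,0.058,1]
    - [-265,342,0,0.058,1]
    - [-265,342,0,0.058,1]
    - [-265,342,0,0.058,1]
    - [-265,342,0,0.058,1]

```text
time: 5.9
tcp_pos: [0.6978, 0.066, 0.2204]
tcp_rot: [180.0, 0.1, -169.9]
ft_force: [-1.3, 0.0, -0.0]
grip_width: 0.002
grip_force: 0.0
```

send_rows:
  steps:
    - [0,0,0,0,1]
    - [0,0,0,0,1]
    - [0,0,0,0,1]
    - [0,0,0,0,1]
    - [0,0,0,0,1]

```text
time: 6.32
tcp_pos: [0.6962, 0.0599, 0.2213]
tcp_rot: [-180.0, 0.0, -170.3]
ft_force: [-0.4, 0.5, 0.3]
grip_width: 0.0
grip_force: 0.0
```

```bash
python3 -c "
from plant import env;from h import *
go(env,699,58.7,217,189.8)
im,d=env.get_image('side'); cv2.imwrite('pics/e3.png',cv2.resize(im[80:280,290:490],(600,600))[:,:,::-1])
tilt(env,9.8,(.686,.055),(.13,.26),white,'side')"
```

```text
t 6.32 tcp [696.2  59.9 221.3] rot [-180.     0.  -170.3] F [-0.4  0.5  0.3] w 0.0 gf 0.0
row [-2.5 -1.6  4.3] -0.002Traceback (most recent call last):
  File "<string>", line 5, in <module>
    tilt(env,9.8,(.686,.055),(.13,.26),white,'side')
    ~~~~^^^^^^^^^^^^^^^^^^^^^^^^^^^^^^^^^^^^^^^^^^^^
  File "h.py", line 25, in tilt
    s=np.linalg.lstsq(A[k],P[k,2],rcond=None)[0]; e=P[:,2]-A@s; k=abs(e)<max(.004,np.percentile(abs(e),60))
                                                                                  ~~~~~~~~~~~~~^^^^^^^^^^^
    return _quantile_unchecked(
        a, q, axis, out, overwrite_input, method, keepdims, weights)
    return _ureduce(a,
                    func=_quantile_ureduce_func,
    ...<5 lines>...
                    overwrite_input=overwrite_input,
                    method=method)
    r = func(a, **kwargs)
    result = _quantile(arr,
                       quantiles=q,
    ...<2 lines>...
                       out=out,
                       weights=wgt)
    slices_having_nans = np.isnan(arr[-1, ...])
                                  ~~~^^^^^^^^^
IndexError: index -1 is out of bounds for axis 0 with size 0
```

View pics/e3.png

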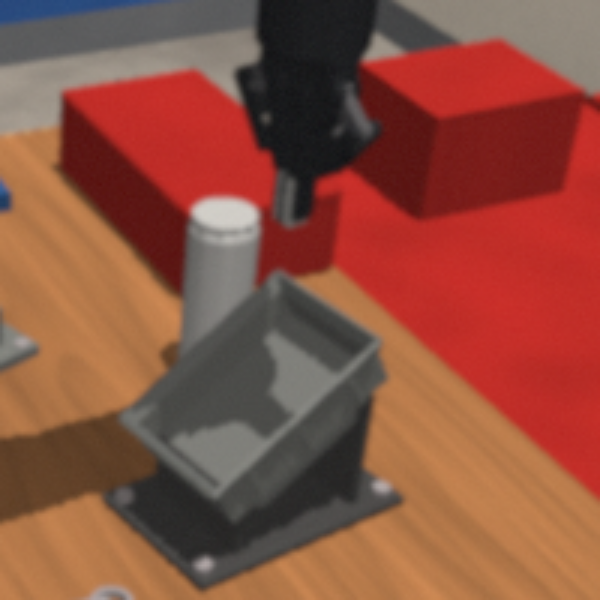

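The view shows empty, shut fingers above the airbox: the element slipped out during the fast move. I'll find it.

```bash
python3 - <<'E'
from plant import env
from h import *
for n in("top","side"):
    im,d=env.get_image(n); cv2.imwrite(f"pics/{n}2.png",im[:,:,::-1]); np.savez(f"{n}2.npz",im=im,d=d)
E
```

```text
(no output)
```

View pics/top2.png

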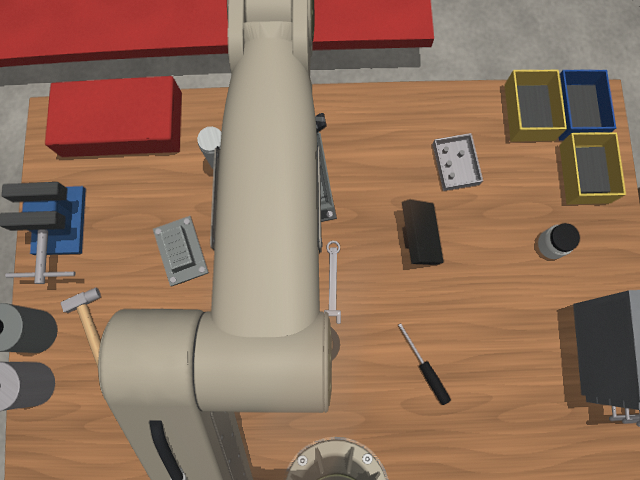

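The element now lies at about (422,233) in the top view and looks tipped on edge; the bystanders are unmoved. I'll check its attitude from the side.

```bash
python3 - <<'E'
from plant import env
from h import *
z=np.load("top2.npz"); d=z["d"]; W=cloud(d,env.get_calibration("top"))
s=(slice(190,275),slice(395,450)); w=W[s]; k=(d[s]>0)&(w[...,2]>.008)&(w[...,2]<.2); P=w[k]
print(len(P),rect(P),np.percentile(P[:,2],[5,25,50,75,95]).round(3))
hi=P[P[:,2]>P[:,2].max()-.012]; print("top part",len(hi),rect(hi),hi.mean(0))
for a in range(200,270,8): print([int(1000*W[a,b,2]) for b in range(398,450,5)])
z=np.load("side2.npz"); cv2.imwrite("pics/s2c.png",cv2.resize(z["im"][230:430,300:500],(600,600))[:,:,::-1])
E
```

```text
2120 [ 568.  -223.3  197.1  113.9   -0.7] [0.02  0.043 0.064 0.075 0.082]
top part 431 [ 557.1 -190.5  142.3   22.5    7.4] [ 0.55574868 -0.19085523  0.08048589]
[0, 3, 78, 77, 64, -2, 3, 1, 3, 0, 1]
[0, 70, 74, 79, 69, 55, 39, 20, 0, 0, 2]
[-2, -3, 75, 84, 70, 58, 42, 27, 7, 0, 4]
[-1, 0, 67, 77, 72, 65, 47, 33, 3, 1, 1]
[2, 14, 72, 74, 78, 64, 54, 42, 24, 5, 3]
[-1, 0, 64, 79, 79, 69, 52, 42, 24, 0, 4]
[1, 0, 5, 75, 83, 74, 57, 45, 21, 1, -4]
[0, 2, -7, 71, 84, 75, 65, 50, 33, -1, 5]
[1, 0, 2, 1, 5, -1, 25, 17, 0, -2, 1]
```

View pics/s2c.png

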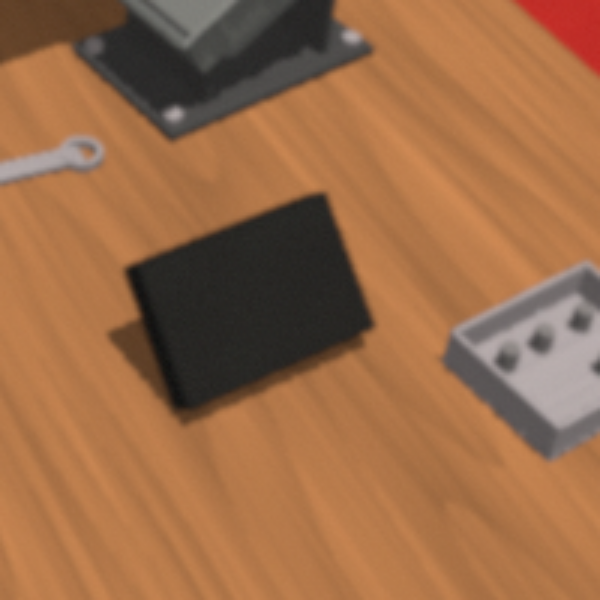

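The element lies tipped over its long edge, resting on tab tip and edge: its underside faces −y and up at about 44°, and the top edge is at about z = 83 mm. Plan:
1. Pinch the slab's upper edge, which should right it to vertical.
2. Set it down and tip it over onto its underside.
3. Regrasp the tab with more force and move slowly.

```bash
python3 -c "
from plant import env;from h import *
go(env,557.5,-194,150,187.4)"
```

```text
t 6.52 tcp [696.3  60.7 221. ] rot [ 180.     0.  -170.2] F [0.5 0.2 0.2] w 0.001 gf 0.0
row [ 180.  -227.5   71. ] 0.041
```

send_rows:
  steps:
    - [180,-227,0,0.041,0]
    - [180,-227,0,0.041,0]
    - [180,-227,0,0.041,0]
    - [180,-227,71,0.041,0]
    - [180,-227,71,0.041,0]
    - [180,-227,71,0.041,0]
    - [180,-227,71,0.041,0]
    - [180,-227,71,0.041,0]
    - [180,-227,71,0.041,0]
    - [180,-227,71,0.041,0]
    - [180,-227,71,0.041,0]
    - [180,-227,71,0.041,0]
  force: 50

```text
time: 7.52
tcp_pos: [0.559, -0.1921, 0.1507]
tcp_rot: [-180.0, 0.1, -172.4]
ft_force: [-0.5, 0.4, 0.4]
grip_width: 1.001
grip_force: 0.0
```

```bash
python3 - <<'E'
from plant import env
from h import *
go(env,557.5,-194,64,187.4)
im,d=env.get_image("side"); W=cloud(d,env.get_calibration("side"))
k=(d>0)&(abs(W[...,0]-.557)<.1)&(W[...,1]>-.28)&(W[...,1]<-.14)&(W[...,2]>.01)&(W[...,2]<.088)&(im.max(2)<90)
P=W[k]; print(len(P),rect(P)); h=P[P[:,2]>.074]; print(rect(h),np.median(h,0),np.percentile(P[:,2],99))
E
```

```text
t 7.52 tcp [ 559.  -192.1  150.7] rot [-1.800e+02  1.000e-01 -1.724e+02] F [-0.5  0.4  0.4] w 1.001 gf 0.0
row [ 1.7 -1.7 86.7] 0.003
3646 [ 555.1 -213.   143.2   82.7    5.5]
[ 552.3 -189.9  139.7   21.3    6.2] [ 0.54912628 -0.19203998  0.07857638] 0.08187983237634963
```

send_rows:
  steps:
    - [3,-2,30,0.015,0]
    - [3,-2,60,0.015,0]
    - [3,-2,87,0.015,0]
    - [3,-2,87,0.015,0]
    - [3,-2,87,0.015,0.4]
    - [3,-2,87,0.015,1]
    - [3,-2,87,0.015,1]
    - [3,-2,87,0.015,1]
    - [3,-2,87,0.015,1]
    - [3,-2,87,0.015,1]

```text
time: 8.4
tcp_pos: [0.5556, -0.1957, 0.0639]
tcp_rot: [-179.9, 0.1, -173.4]
ft_force: [-1.0, 0.5, -0.0]
grip_width: 0.144
grip_force: 0.0
```

```bash
python3 - <<'E'
from plant import env
from h import *
go(env,557.5,-194,64,187.4)
im,d=env.get_image("side"); W=cloud(d,env.get_calibration("side"))
cv2.imwrite("pics/g1.png",cv2.resize(im[210:430,290:510],(600,600))[:,:,::-1])
E
```

```text
t 8.4 tcp [ 555.6 -195.7   63.9] rot [-1.799e+02  1.000e-01 -1.734e+02] F [-1.   0.5 -0. ] w 0.144 gf 0.0
row [-2.1  1.5 -0.1] -0.014
```

View pics/g1.png

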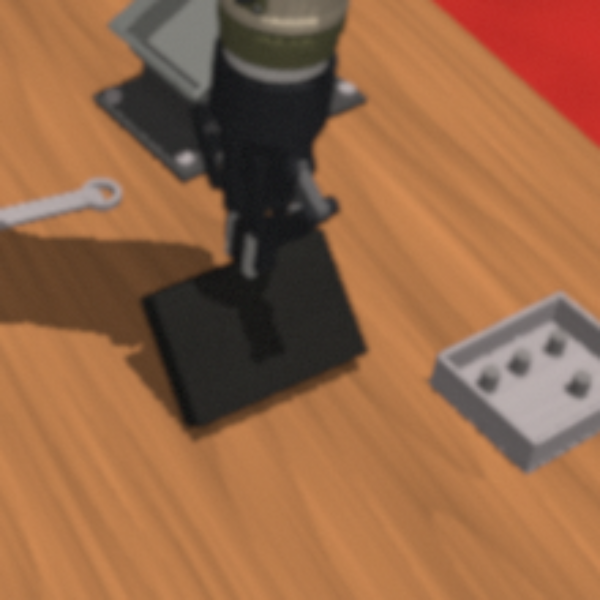

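```bash
cat > el.py <<'E'
from plant import env
from h import *
def meas(zc=.2,ylim=(-.32,-.1)):
    im,d=env.get_image("side"); W=cloud(d,env.get_calibration("side"))
    k=(d>0)&(abs(W[...,0]-.557)<.085)&(W[...,1]>ylim[0])&(W[...,1]<ylim[1])&(W[...,2]>.008)&(W[...,2]<zc)&(im.max(2)<95)
    P=W[k]; A=np.c_[P[:,:2],np.ones(len(P))]; g=np.ones(len(P),bool)
    for _ in range(10):
        s=np.linalg.lstsq(A[g],P[g,2],rcond=None)[0]; e=P[:,2]-A@s; g=abs(e)<max(.004,np.percentile(abs(e),50))
    Q=P[g]; lo=Q[Q[:,2]<np.percentile(Q[:,2],10)]; hi=Q[Q[:,2]>np.percentile(Q[:,2],90)]
    print("incl",np.degrees(np.arctan(np.hypot(*s[:2]))).round(1),"dir",np.degrees(np.arctan2(s[1],s[0])).round(1),"n",g.sum(),"lo",lo.mean(0).round(3),"hi",hi.mean(0).round(3),"zmax",np.percentile(Q[:,2],99.5).round(3),rect(Q))
E
python3 -c "
from el import *; meas(.088); o=env.observe(); print(o['grip_width'],o['grip_force'],o['ft_force'].round(1))"
```

```text
incl 43.7 dir 95.5 n 3058 lo [ 0.554 -0.25   0.023] hi [ 0.548 -0.192  0.079] zmax 0.082 [ 556.1 -219.7  142.1   68.5    5.3]
0.0010433536128655345 0.0 [0.3 0.  0.8]
```

```bash
python3 - <<'E'
from el import *
go(env,0,0,0,187)
for n in("side","top"):
    im,d=env.get_image(n); W=cloud(d,env.get_calibration(n))
    for x0 in(.50,.545,.56,.60):
        k=(d>0)&(abs(W[...,0]-x0)<.005)&(W[...,1]>-.28)&(W[...,1]<-.13)&(W[...,2]<.16)
        P=W[k]; print(n,x0,[(int(1000*y),int(1000*np.median(P[abs(P[:,1]-y)<.004][:,2])),int(1000*P[abs(P[:,1]-y)<.004][:,2].max())) for y in np.arange(-.27,-.13,.01) if (abs(P[:,1]-y)<.004).any()])
E
```

```text
t 8.5 tcp [ 555.2 -195.6   63.3] rot [-180.     0.  -173.4] F [0.3 0.  0.8] w 0.001 gf 0.0
row [529.1 258.   63.3] -0.007
side 0.5 [(-270, 0, 3), (-260, 1, 21), (-250, 25, 33), (-240, 37, 45), (-229, 47, 53), (-219, 57, 62), (-209, 65, 71), (-199, 75, 83), (-189, 77, 82), (-179, 0, 71), (-169, 0, 2), (-159, 0, 4), (-149, 0, 2), (-139, 0, 2), (-129, 0, 0)]
side 0.545 [(-270, 0, 2), (-260, 0, 2), (-250, 21, 31), (-240, 33, 159), (-229, 46, 159), (-219, 54, 148), (-209, 124, 159), (-199, 102, 146), (-189, 124, 159), (-179, 137, 143), (-169, 148, 156), (-159, 157, 159), (-149, 159, 159)]
side 0.56 [(-270, 0, 1), (-260, 0, 3), (-250, 20, 27), (-240, 29, 153), (-229, 40, 46), (-219, 50, 57), (-209, 103, 156), (-199, 70, 142), (-189, 74, 77)]
side 0.6 [(-270, 0, 4), (-260, 0, 3), (-250, 2, 24), (-240, 25, 31), (-229, 37, 44), (-219, 46, 53), (-209, 55, 60), (-199, 66, 73), (-189, 74, 80), (-179, 79, 82), (-169, 71, 73)]
top 0.5 []
top 0.545 []
top 0.56 []
top 0.6 [(-149, 0, 4), (-139, 2, 4), (-129, 3, 5)]
```

send_rows:
  steps:
    - [0,0,-15,0,1]
    - [0,0,-30,0,1]
    - [0,0,-50,0,1]
    - [0,0,-50,0,1]
    - [0,0,-50,0,1]

```text
time: 9.02
tcp_pos: [0.5559, -0.1959, 0.1139]
tcp_rot: [-179.9, 0.1, -173.4]
ft_force: [0.0, -0.1, -0.6]
grip_width: 0.003
grip_force: 0.0
```

```bash
python3 -c "
from el import *; go(env,556,-150,110,187);meas(.088)"
```

```text
t 9.02 tcp [ 555.9 -195.9  113.9] rot [-1.799e+02  1.000e-01 -1.734e+02] F [ 0.  -0.1 -0.6] w 0.003 gf 0.0
row [-5.4 45.6  3.9] -0.007
incl 43.6 dir 95.5 n 3123 lo [ 0.557 -0.249  0.023] hi [ 0.55  -0.191  0.08 ] zmax 0.083 [ 555.7 -219.7  143.3   68.8    5.6]
```

Neither closing nor lifting moved the slab. I'll come down on its +y side with shut fingers and push the top edge towards −y.

send_rows:
  steps:
    - [-5,35,0,0,1]
    - [-5,65,0,0,1]
    - [-5,65,0,0,1]
    - [-5,65,25,0,1]
    - [-5,65,48,0,1]
    - [-5,65,48,0,1]
    - [-5,65,48,0,1]

```text
time: 9.65
tcp_pos: [0.5504, -0.1296, 0.0628]
tcp_rot: [179.9, -0.3, -173.4]
ft_force: [-0.3, -0.8, 0.3]
grip_width: -0.001
grip_force: 0.0
```

```bash
python3 -c "
from el import *; go(env,556,-170,66,187);meas(.095)"
```

```text
t 9.65 tcp [ 550.4 -129.6   62.8] rot [ 179.9   -0.3 -173.4] F [-0.3 -0.8  0.3] w -0.001 gf 0.0
row [ -0.9 -40.8  -3.2] -0.007
incl 43.9 dir 95.7 n 3117 lo [ 0.558 -0.249  0.023] hi [ 0.55  -0.191  0.08 ] zmax 0.083 [ 555.7 -219.6  142.9   67.6    5.1]
```

send_rows:
  steps:
    - [0,-10,0,0,1]
    - [0,-20,0,0,1]
    - [0,-30,0,0,1]
    - [0,-38,0,0,1]
    - [0,-45,0,0,1]
    - [0,-52,0,0,1]
    - [0,-58,0,0,1]

```text
time: 10.28
tcp_pos: [0.5592, -0.189, 0.0649]
tcp_rot: [-180.0, 0.0, -173.4]
ft_force: [-0.4, 0.3, 0.4]
grip_width: 0.001
grip_force: 0.0
```

```bash
python3 -c "
from el import *; go(env,556,-170,66,187);meas(.105)"
```

```text
t 10.28 tcp [ 559.2 -189.    64.9] rot [-180.     0.  -173.4] F [-0.4  0.3  0.4] w 0.001 gf 0.0
row [ 1.  19.3 -1.1] -0.008
incl 43.8 dir 95.6 n 3087 lo [ 0.558 -0.249  0.023] hi [ 0.55  -0.191  0.08 ] zmax 0.082 [ 556.3 -219.9  142.4   68.4    6. ]
```

The fingers meet nothing where the slab should be. I suspect the real fingertips stand higher than the TCP reading says, so I'll raise and measure the tip height with the camera.

send_rows:
  steps:
    - [0,30,-40,0,1]
    - [0,40,-80,0,1]
    - [0,40,-90,0,1]
    - [0,40,-90,0,1]
    - [0,40,-90,0,1]

```text
time: 10.75
tcp_pos: [0.5555, -0.1482, 0.1562]
tcp_rot: [-179.9, 0.2, -173.4]
ft_force: [-0.7, -0.0, -0.9]
grip_width: 0.003
grip_force: 0.0
```

```bash
python3 - <<'E'
from el import *
go(env,556,-170,66,187)
p=env.observe()["tcp_pos"]
im,d=env.get_image("side"); W=cloud(d,env.get_calibration("side"))
k=(d>0)&(np.hypot(W[...,0]-p[0],W[...,1]-p[1])<.06)&(W[...,2]>.10)&(W[...,2]<.4)
n,l,s,_=cv2.connectedComponentsWithStats(k.astype(np.uint8)); k=l==1+s[1:,4].argmax()
P=W[k]
for z in np.arange(.13,.25,.01):
    q=P[abs(P[:,2]-z)<.005]
    if len(q)>3: print(int(z*1000),len(q),"x",np.percentile(q[:,0]*1000,[5,50,95]).round(),"y",np.percentile(q[:,1]*1000,[5,50,95]).round())
print("min z",np.percentile(P[:,2],[0,.5,2])*1000)
v,u=np.where(k); print(u.min(),u.max(),v.max())
E
```

```text
t 10.75 tcp [ 555.5 -148.2  156.2] rot [-179.9    0.2 -173.4] F [-0.7 -0.  -0.9] w 0.003 gf 0.0
row [  2.1 -21.7  90.2] -0.006
180 10 x [544. 550. 560.] y [-157. -154. -152.]
190 56 x [543. 547. 560.] y [-162. -157. -145.]
200 69 x [543. 548. 561.] y [-163. -158. -142.]
210 65 x [543. 548. 560.] y [-163. -157. -139.]
220 40 x [542. 544. 551.] y [-163. -153. -142.]
230 146 x [539. 544. 562.] y [-181. -157. -123.]
240 133 x [538. 544. 565.] y [-189. -160. -112.]
min z [177.83713505 187.37340856 197.18561526]
352 409 254
```

The camera puts the shut tips at about z = 180 mm while the TCP reads 156 mm, so they are some 25 mm higher than stated. That explains grasping only the tab's very top. I'll confirm near the table.

send_rows:
  steps:
    - [0,40,0,0,1]
    - [0,40,40,0,1]
    - [0,40,80,0,1]
    - [0,40,110,0,1]
    - [0,40,136,0,1]
    - [0,40,136,0,1]
    - [0,40,136,0,1]
    - [0,40,136,0,1]

```text
time: 11.47
tcp_pos: [0.5502, -0.1087, 0.0192]
tcp_rot: [180.0, -0.0, -173.4]
ft_force: [0.2, -0.7, 0.8]
grip_width: -0.003
grip_force: 0.0
```

```bash
python3 - <<'E'
from el import *
go(env,556,-108,20,187)
p=env.observe()["tcp_pos"]
im,d=env.get_image("side"); W=cloud(d,env.get_calibration("side"))
k=(d>0)&(np.hypot(W[...,0]-p[0],W[...,1]-p[1])<.05)&(W[...,2]>.012)&(W[...,2]<.15)
P=W[k]; print(len(P),"z pct",(np.percentile(P[:,2],[0,.5,1,2,5])*1000).round())
v,u=np.where(k); print(u.min(),u.max(),v.max()); cv2.imwrite("pics/t1.png",cv2.resize(im[150:350,280:480],(600,600))[:,:,::-1])
E
```

```text
t 11.47 tcp [ 550.2 -108.7   19.2] rot [ 180.    -0.  -173.4] F [ 0.2 -0.7  0.8] w -0.003 gf 0.0
row [-5.9  0.  -0.8] -0.007
884 z pct [43. 46. 49. 52. 57.]
338 376 297
```

View pics/t1.png

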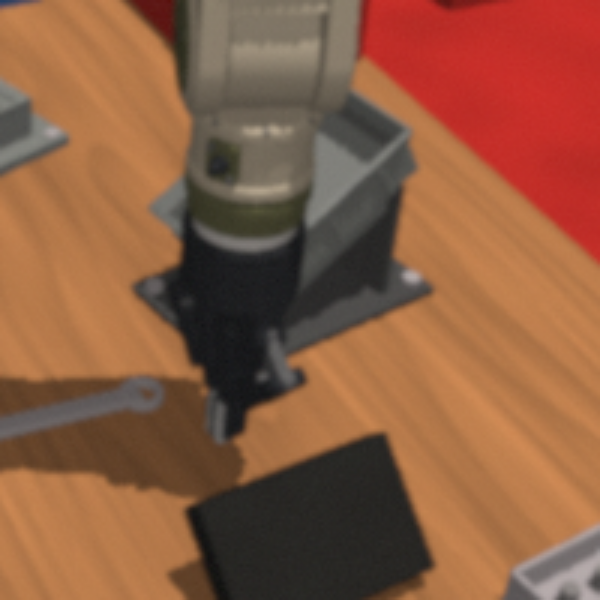

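Confirmed: tip height ≈ TCP reading + 24 mm, so I'll use that offset from here on. Next I'll push the slab's top edge over with shut fingers, after checking the gap to the tray.

```bash
python3 - <<'E'
from el import *
z=np.load("top0.npz"); d=z["d"]; W=cloud(d,env.get_calibration("top"))
s=(slice(125,200),slice(425,490)); w=W[s]; k=(d[s]>0)&(w[...,2]>.012)&(w[...,2]<.045); P=w[k]
print(rect(P)); print(cv2.boxPoints(cv2.minAreaRect((P[:,:2]*1000).astype(np.float32))).round())
go(env,554,-140,26,186)
E
```

```text
[ 731.4 -309.6  123.6   91.4    8.3]
[[ 664. -273.]
 [ 677. -364.]
 [ 799. -346.]
 [ 786. -255.]]
t 11.52 tcp [ 551.  -109.    20.1] rot [-1.800e+02  1.000e-01 -1.734e+02] F [0.3 0.7 0.1] w 0.001 gf 0.0
row [  0.6 -31.1  -5.9] 0.01
```

send_rows:
  steps:
    - [0,-20,-12,0,1]
    - [0,-40,-12,0,1]
    - [0,-50,-12,0,1]
    - [0,-58,-16,0,1]
    - [0,-66,-20,0,1]
    - [0,-74,-24,0,1]
    - [0,-82,-28,0,1]
    - [0,-90,-32,0,1]
    - [0,-98,-34,0,1]
    - [0,-106,-36,0,1]

```text
time: 12.35
tcp_pos: [0.5626, -0.2138, 0.0581]
tcp_rot: [-179.9, 0.1, -173.3]
ft_force: [-5.7, 3.0, 16.1]
grip_width: -0.0
grip_force: 8.6
```

```bash
python3 -c "
from el import *; go(env,556,-170,66,186);meas(.1,(-.38,-.1))"
```

```text
t 12.35 tcp [ 562.6 -213.8   58.1] rot [-1.799e+02  1.000e-01 -1.733e+02] F [-5.7  3.  16.1] w -0.0 gf 8.6
row [ 1.5 44.3 -7.9] 0.011
incl 74.8 dir 95.6 n 1753 lo [ 0.554 -0.27   0.014] hi [ 0.558 -0.249  0.093] zmax 0.096 [ 558.  -259.1  141.2   25.4    5.4]
```

The slab is at 75° and turning upright. I'll raise slightly and keep pushing.

send_rows:
  steps:
    - [0,0,-6,0,1]
    - [0,-6,-8,0,1]
    - [0,-14,-8,0,1]
    - [0,-22,-8,0,1]
    - [0,-30,-8,0,1]
    - [0,-38,-8,0,1]
    - [0,-46,-8,0,1]
    - [0,-54,-8,0,1]
    - [0,-54,-8,0,1]

```text
time: 13.15
tcp_pos: [0.5685, -0.2694, 0.0624]
tcp_rot: [-180.0, 0.0, -173.5]
ft_force: [0.2, 0.2, 0.8]
grip_width: 0.0
grip_force: 0.0
```

```bash
python3 -c "
from el import *; go(env,556,-170,66,186);meas(.11,(-.42,-.1));tilt(env,6,(.56,-.31),(.015,.1),white,'side')"
```

```text
t 13.15 tcp [ 568.5 -269.4   62.4] rot [-180.     0.  -173.5] F [0.2 0.2 0.8] w 0.0 gf 0.0
row [  1.2 100.2  -3.6] 0.009
incl 12.8 dir -71.5 n 1017 lo [ 0.55  -0.261  0.068] hi [ 0.598 -0.302  0.089] zmax 0.09 [ 561.5 -281.   142.2   82.9    4.9]Traceback (most recent call last):
  File "<string>", line 2, in <module>
    from el import *; go(env,556,-170,66,186);meas(.11,(-.42,-.1));tilt(env,6,(.56,-.31),(.015,.1),white,'side')
                                                                   ~~~~^^^^^^^^^^^^^^^^^^^^^^^^^^^^^^^^^^^^^^^^^
  File "h.py", line 25, in tilt
    s=np.linalg.lstsq(A[k],P[k,2],rcond=None)[0]; e=P[:,2]-A@s; k=abs(e)<max(.004,np.percentile(abs(e),60))
                                                                                  ~~~~~~~~~~~~~^^^^^^^^^^^
    return _quantile_unchecked(
        a, q, axis, out, overwrite_input, method, keepdims, weights)
    return _ureduce(a,
                    func=_quantile_ureduce_func,
    ...<5 lines>...
                    overwrite_input=overwrite_input,
                    method=method)
    r = func(a, **kwargs)
    result = _quantile(arr,
                       quantiles=q,
    ...<2 lines>...
                       out=out,
                       weights=wgt)
    slices_having_nans = np.isnan(arr[-1, ...])
                                  ~~~^^^^^^^^^
IndexError: index -1 is out of bounds for axis 0 with size 0
```

send_rows:
  steps:
    - [0,20,-40,0,0.3]
    - [0,60,-80,0,0.3]
    - [0,90,-110,0,0.3]
    - [0,120,-110,0,0.3]
    - [0,120,-110,0,0.3]

```text
time: 13.67
tcp_pos: [0.5551, -0.1431, 0.177]
tcp_rot: [180.0, 0.3, -173.1]
ft_force: [-0.1, -1.0, 0.6]
grip_width: 0.691
grip_force: 0.0
```

```bash
python3 - <<'E'
from el import *
go(env,0,0,0,186)
for n in("side","top"):
    im,d=env.get_image(n); W=cloud(d,env.get_calibration(n))
    for x0 in(.51,.555,.60):
        k=(d>0)&(abs(W[...,0]-x0)<.006)&(W[...,1]>-.40)&(W[...,1]<-.2)&(W[...,2]<.12)
        P=W[k]; print(n,x0,[(int(1000*y),int(1000*np.median(P[abs(P[:,1]-y)<.004][:,2])),int(1000*P[abs(P[:,1]-y)<.004][:,2].max())) for y in np.arange(-.39,-.2,.01) if (abs(P[:,1]-y)<.004).any()])
E
```

```text
t 13.67 tcp [ 555.1 -143.1  177. ] rot [ 180.     0.3 -173.1] F [-0.1 -1.   0.6] w 0.691 gf 0.0
row [533.9 208.6 177. ] 0.015
side 0.51 [(-390, 0, 3), (-380, 1, 3), (-370, 20, 28), (-360, 26, 28), (-350, 25, 28), (-339, 26, 28), (-329, 25, 27), (-319, 27, 29), (-309, 27, 29), (-299, 27, 29), (-289, 27, 31), (-279, 25, 28), (-259, 1, 2), (-249, 0, 4), (-239, 0, 2), (-229, 0, 3), (-219, 0, 2), (-209, 0, 3)]
side 0.555 [(-390, 1, 5), (-380, 0, 5), (-370, 10, 28), (-360, 26, 29), (-350, 26, 29), (-339, 26, 28), (-329, 37, 67), (-319, 66, 68), (-309, 27, 29), (-299, 27, 29), (-289, 27, 29), (-279, 26, 28), (-259, 0, 3), (-249, 0, 2), (-239, 0, 1), (-229, 0, 2), (-219, 1, 4), (-209, 0, 3)]
side 0.6 [(-390, 1, 4), (-380, 0, 3), (-370, 0, 2), (-360, 19, 29), (-350, 26, 29), (-339, 26, 29), (-329, 26, 28), (-319, 25, 28), (-309, 26, 27), (-289, 27, 29), (-279, 27, 30), (-269, 26, 26), (-259, 4, 4), (-249, 1, 5), (-239, 0, 3), (-229, 1, 3), (-219, 0, 3), (-209, 0, 3)]
top 0.51 [(-390, 1, 3), (-380, 3, 5), (-370, 25, 30), (-360, 26, 30), (-350, 27, 31), (-339, 28, 34), (-329, 27, 30), (-319, 27, 33), (-309, 27, 31), (-299, 28, 33), (-289, 27, 32), (-279, 21, 27)]
top 0.555 [(-390, 0, 5), (-380, 3, 7), (-370, 25, 28), (-360, 28, 30), (-350, 28, 32), (-339, 28, 33), (-329, 66, 69), (-319, 49, 71), (-309, 28, 33), (-299, 28, 35)]
top 0.6 [(-390, 0, 5), (-380, 1, 8), (-370, 24, 26), (-360, 27, 30), (-350, 28, 33), (-339, 28, 32), (-329, 28, 30), (-319, 27, 65), (-309, 27, 33)]
```

The element is flat and tab up again, at about (0.558, −0.322). I'll measure it for the regrasp.

```bash
python3 - <<'E'
from el import *
for n in("side","top"):
    im,d=env.get_image(n); W=cloud(d,env.get_calibration(n))
    for lo,hi in((.016,.034),(.05,.075)):
        k=(d>0)&(abs(W[...,0]-.56)<.1)&(W[...,1]>-.40)&(W[...,1]<-.255)&(W[...,2]>lo)&(W[...,2]<hi)&((W[...,0]<.645))
        c,l,s,_=cv2.connectedComponentsWithStats(k.astype(np.uint8)); k=l==1+s[1:,4].argmax()
        print(n,lo,k.sum(),rect(W[k]))
E
```

```text
side 0.016 3322 [ 566.4 -321.3  144.3   94.     6.1]
side 0.05 277 [ 567.  -320.7   51.1   12.3    7.5]
top 0.016 1622 [ 569.1 -323.3  142.6   91.9    5.4]
top 0.05 149 [ 570.1 -323.1   50.7   13.2    6.2]
```

```bash
python3 -c "
from el import *; go(env,581.5,-320.5,60,186)"
```

```text
t 13.87 tcp [ 554.4 -148.1  172.3] rot [-180.    -0.  -173.4] F [ 0.6  0.2 -0. ] w 0.7 gf 0.0
row [  -7.  -174.3  112.3] 0.011
```

send_rows:
  steps:
    - [-7,-35,0,0.01,0.3]
    - [-7,-75,20,0.01,0.3]
    - [-7,-115,40,0.01,0.3]
    - [-7,-150,60,0.01,0.3]
    - [-7,-174,80,0.01,0.3]
    - [-7,-174,112,0.01,0.3]
    - [-7,-174,112,0.01,0.3]
    - [-7,-174,112,0.01,0.3]
    - [-7,-174,112,0.01,0.3]

```text
time: 14.62
tcp_pos: [0.5811, -0.3203, 0.0608]
tcp_rot: [179.9, -0.0, -174.0]
ft_force: [-0.1, 0.6, 0.2]
grip_width: 0.701
grip_force: 0.0
```

```bash
python3 -c "
from el import *; go(env,581.5,-320.5,7,186)"
```

```text
t 14.62 tcp [ 581.1 -320.3   60.8] rot [ 179.9   -0.  -174. ] F [-0.1  0.6  0.2] w 0.701 gf 0.0
row [-0.4 -0.2 53.8] -0.0
```

send_rows:
  steps:
    - [0,0,25,0,0.3]
    - [0,0,45,0,0.3]
    - [0,0,53,0,0.3]
    - [0,0,53,0,0.3]
    - [0,0,53,0,1]
    - [0,0,53,0,1]
    - [0,0,53,0,1]
    - [0,0,53,0,1]
    - [0,0,53,0,1]
    - [0,0,53,0,1]
  force: 60

```text
time: 15.45
tcp_pos: [0.5825, -0.3207, 0.0094]
tcp_rot: [-179.9, 0.1, -174.0]
ft_force: [0.9, 1.3, 5.9]
grip_width: 0.105
grip_force: 60.3
```

send_rows:
  steps:
    - [0,0,-15,0,1]
    - [0,0,-35,0,1]
    - [0,0,-60,0,1]
    - [0,0,-85,0,1]
    - [0,0,-110,0,1]
    - [0,0,-135,0,1]
    - [0,0,-160,0,1]
    - [0,0,-180,0,1]
    - [0,0,-180,0,1]
    - [0,0,-180,0,1]

```text
time: 16.28
tcp_pos: [0.582, -0.3206, 0.1883]
tcp_rot: [-179.9, 0.1, -174.0]
ft_force: [-0.7, -0.4, -2.7]
grip_width: 0.104
grip_force: 59.1
```

```bash
python3 -c "
from el import *; go(env,699,58.7,187,189.8);tilt(env,6,(.567,-.322),(.13,.3),white,'side')"
```

```text
t 16.28 tcp [ 582.  -320.6  188.3] rot [-1.799e+02  1.000e-01 -1.740e+02] F [-0.7 -0.4 -2.7] w 0.104 gf 59.1
row [-156.2  365.     1.3] -0.066
side n 858 pitch-up -0.1 across -0.1 ctr [ 0.5554 -0.3385  0.2062] [ 568.3 -322.8  126.7   79.1    5.5]
```

The hold is firm and flat; slab underside is reading −8 mm. I'll move it gently to above the airbox.

send_rows:
  steps:
    - [-4,10,-5,0,1]
    - [-11,26,-8,0,1]
    - [-20,47,-8,-0.005,1]
    - [-31,72,-8,-0.01,1]
    - [-42,98,-8,-0.02,1]
    - [-53,124,-8,-0.03,1]
    - [-64,150,-8,-0.04,1]
    - [-75,176,-8,-0.05,1]
    - [-86,202,-8,-0.06,1]
    - [-97,228,-8,-0.066,1]
    - [-108,254,-8,-0.066,1]
    - [-119,280,-8,-0.066,1]

```text
time: 17.33
tcp_pos: [0.6695, -0.0268, 0.1938]
tcp_rot: [179.9, -0.2, -170.2]
ft_force: [0.4, -0.0, -2.6]
grip_width: 0.104
grip_force: 59.0
```

```bash
python3 -c "
from el import *; go(env,699,58.7,187,189.8)"
```

```text
t 17.33 tcp [669.5 -26.8 193.8] rot [ 179.9   -0.2 -170.2] F [ 0.4 -0.  -2.6] w 0.104 gf 59.0
row [-43.7  79.2   6.8] 0.001
```

send_rows:
  steps:
    - [-12,20,0,0,1]
    - [-24,42,0,0,1]
    - [-35,62,0,0,1]
    - [-42,75,0,0,1]
    - [-44,79,0,0,1]
    - [-44,79,0,0,1]
    - [-44,79,0,0,1]
    - [-44,79,0,0,1]

```text
time: 18.0
tcp_pos: [0.6999, 0.0548, 0.1956]
tcp_rot: [-180.0, -0.0, -170.3]
ft_force: [-0.1, -1.1, -2.3]
grip_width: 0.109
grip_force: 58.9
```

```bash
python3 -c "
from el import *; go(env,699,58.7,182,189.8);tilt(env,9.8,(.685,.056),(.15,.3),white,'side')"
```

```text
t 18.0 tcp [699.9  54.8 195.6] rot [-180.    -0.  -170.3] F [-0.1 -1.1 -2.3] w 0.109 gf 58.9
row [ 0.2  4.  13.6] -0.001
side n 268 pitch-up -0.4 across -0.1 ctr [0.6795 0.0334 0.2126] [687.4  42.3 128.3  63.2   2.8]
```

send_rows:
  steps:
    - [0,4,8,0,1]
    - [0,4,15,0,1]
    - [0,4,19,0,1]
    - [0,4,22,0,1]
    - [0,4,25,0,1]
    - [0,4,28,0,1]
    - [0,4,28,0,1]

```text
time: 18.63
tcp_pos: [0.6987, 0.0595, 0.1732]
tcp_rot: [-179.9, 0.2, -170.2]
ft_force: [-12.4, -1.0, 19.3]
grip_width: 0.107
grip_force: 62.4
```

```bash
python3 -c "
from el import *; go(env,699,58.7,155,189.8);tilt(env,9.8,(.685,.056),(.12,.3),white,'side')"
```

```text
t 18.63 tcp [698.7  59.5 173.2] rot [-179.9    0.2 -170.2] F [-12.4  -1.   19.3] w 0.107 gf 62.4
row [-0.1 -0.9 18.2] -0.0
side n 269 pitch-up -0.1 across -0.0 ctr [0.6805 0.0387 0.1901] [685.9  52.  127.1  64.4   8.5]
```

send_rows:
  steps:
    - [0,-1,0,0,1]
    - [0,-1,1,0,1]
    - [0,-1,3,0,1]
    - [0,-1,5,0,1]
  force: 25

```text
time: 19.02
tcp_pos: [0.6981, 0.0593, 0.1718]
tcp_rot: [-180.0, 0.3, -170.2]
ft_force: [-23.6, 0.1, 39.3]
grip_width: 0.107
grip_force: 65.5
```

```bash
python3 -c "
from el import *; go(env,699,58.7,155,189.8);tilt(env,9.8,(.685,.056),(.12,.3),white,'side')"
```

```text
t 19.02 tcp [698.1  59.3 171.8] rot [-180.     0.3 -170.2] F [-23.6   0.1  39.3] w 0.107 gf 65.5
row [-0.7 -0.8 16.8] 0.0
side n 262 pitch-up 1.4 across -0.3 ctr [0.6785 0.037  0.1887] [685.9  51.7 127.9  63.6   9.9]
```

send_rows:
  steps:
    - [0,0,-4,0,1]
    - [0,0,-4,0,0.93]
    - [0,0,-4,0,0.91]
  force: 30

```text
time: 19.32
tcp_pos: [0.6996, 0.059, 0.1716]
tcp_rot: [-180.0, 0.2, -170.2]
ft_force: [-10.2, 0.2, 17.7]
grip_width: 0.105
grip_force: 62.6
```

send_rows:
  steps:
    - [0,0,0,0,0.9]
    - [0,0,0,0,0.895]

```text
time: 19.48
tcp_pos: [0.6996, 0.0591, 0.1716]
tcp_rot: [-180.0, 0.2, -170.2]
ft_force: [-9.2, 0.6, 17.2]
grip_width: 0.104
grip_force: 58.8
```

send_rows:
  steps:
    - [0,0,0,0,0.89]

```text
time: 19.57
tcp_pos: [0.6995, 0.0591, 0.1714]
tcp_rot: [-180.0, 0.2, -170.2]
ft_force: [-8.8, -0.8, 17.5]
grip_width: 0.114
grip_force: 35.7
```

send_rows:
  steps:
    - [0,0,0,0,1]
    - [0,0,2,0,1]
    - [0,0,4,0,1]
    - [0,0,6,0,1]
  force: 30

```text
time: 19.9
tcp_pos: [0.697, 0.0586, 0.1664]
tcp_rot: [-179.9, -0.0, -170.2]
ft_force: [-20.2, -2.2, 27.5]
grip_width: 0.114
grip_force: 37.8
```

```bash
python3 -c "
from el import *; go(env,699,58.7,155,189.8);tilt(env,9.8,(.685,.056),(.10,.3),white,'side')"
```

```text
t 19.9 tcp [697.   58.6 166.4] rot [-179.9   -0.  -170.2] F [-20.2  -2.2  27.5] w 0.114 gf 37.8
row [-1.9 -0.3 11.4] 0.0
side n 288 pitch-up 6.4 across -0.6 ctr [0.6814 0.0384 0.1833] [684.4  51.8 124.6  74.1   7.9]
```

It now pivots, at 6° so far. I'll keep pressing down.

send_rows:
  steps:
    - [0,0,2,0,1]
    - [0,0,4,0,1]
    - [0,0,6,0,1]
    - [0,0,8,0,1]

```text
time: 20.28
tcp_pos: [0.6948, 0.0583, 0.1575]
tcp_rot: [-180.0, -0.3, -170.2]
ft_force: [-23.9, -3.3, 23.6]
grip_width: 0.114
grip_force: 36.9
```

```bash
python3 -c "
from el import *; go(env,699,58.7,155,189.8);tilt(env,9.8,(.685,.056),(.10,.3),white,'side')"
```

```text
t 20.28 tcp [694.8  58.3 157.5] rot [-180.    -0.3 -170.2] F [-23.9  -3.3  23.6] w 0.114 gf 36.9
row [-4.3 -0.3  2.5] -0.0
side n 271 pitch-up 14.5 across -0.1 ctr [0.6755 0.0362 0.1735] [681.8  53.5 119.9  70.3  11. ]
```

send_rows:
  steps:
    - [0,0,2,0,1]
    - [0,0,4,0,1]
    - [0,0,6,0,1]
    - [0,0,8,0,1]
    - [0,0,10,0,1]

```text
time: 20.75
tcp_pos: [0.6927, 0.0579, 0.1472]
tcp_rot: [-180.0, -0.5, -170.2]
ft_force: [-28.6, -4.4, 24.9]
grip_width: 0.114
grip_force: 50.6
```

```bash
python3 -c "
from el import *; go(env,699,58.7,155,189.8);tilt(env,9.8,(.68,.055),(.08,.3),white,'side')"
```

```text
t 20.75 tcp [692.7  57.9 147.2] rot [-180.    -0.5 -170.2] F [-28.6  -4.4  24.9] w 0.114 gf 50.6
row [-6.4 -0.3 -7.8] -0.0
side n 249 pitch-up 25.9 across -0.6 ctr [0.6731 0.0363 0.158 ] [682.3  51.3 112.9  69.    8.4]
```

send_rows:
  steps:
    - [0,0,2,0,1]
    - [0,0,4,0,1]
    - [0,0,0,0,1]
    - [2,0,-8,0,1]
    - [4,0,-12,0,1]
    - [4,0,-12,0,1]

```text
time: 21.3
tcp_pos: [0.6968, 0.0582, 0.1561]
tcp_rot: [-180.0, 0.2, -170.2]
ft_force: [-1.6, 0.6, -1.6]
grip_width: 0.11
grip_force: 40.9
```

```bash
python3 -c "
from el import *; go(env,693-36.9*.985,57.7-36.9*.17,140,189.8);tilt(env,9.8,(.68,.055),(.08,.3),white,'side')"
```

```text
t 21.3 tcp [696.8  58.2 156.1] rot [-180.     0.2 -170.2] F [-1.6  0.6 -1.6] w 0.11 gf 40.9
row [40.7  0.1 16.1] 0.0
side n 187 pitch-up 35.4 across -2.1 ctr [0.6817 0.0335 0.1625] [688.2  46.  104.4  56.    6.6]
```

send_rows:
  steps:
    - [8,0,0,0,1]
    - [18,0,3,0,1]
    - [30,0,8,0,1]
    - [40,0,14,0,1]
    - [41,0,15,0,1]
    - [41,0,15,0,1]
    - [41,0,15,0,1]

```text
time: 21.93
tcp_pos: [0.6562, 0.0514, 0.1398]
tcp_rot: [-180.0, 0.0, -170.2]
ft_force: [-0.6, -0.4, -1.2]
grip_width: 0.108
grip_force: 41.0
```

```bash
cat > fr.py <<'E'
from el import *
O=np.array([.693,.0577,.088]); y0=np.radians(9.8); c,s=np.cos(np.radians(30)),.5
X=np.array([c*np.cos(y0),c*np.sin(y0),s]); Y=np.array([-np.sin(y0),np.cos(y0),0]); Z=np.cross(X,Y)
def box(n,col,zlo,zhi,R=.1):
    im,d=env.get_image(n); W=cloud(d,env.get_calibration(n)); B=(W-O)@np.c_[X,Y,Z]
    k=(d>0)&(abs(B[...,0])<R)&(abs(B[...,1])<.06)&(B[...,2]>zlo)&(B[...,2]<zhi)&col(im.astype(int))
    P=B[k]; A=np.c_[P[:,:2],np.ones(len(P))]; g=np.ones(len(P),bool)
    for _ in range(8):
        q=np.linalg.lstsq(A[g],P[g,2],rcond=None)[0]; e=P[:,2]-A@q; g=abs(e)<max(.003,np.percentile(abs(e),50))
    g=abs(e)<.005; Q=P[g]
    print(n,"n",g.sum(),"of",len(P),"slope x,y deg",np.degrees(np.arctan(q[:2])).round(1),"z0",(q[2]*1000).round(1),"x",(np.percentile(Q[:,0],[.5,99.5])*1000).round(1),"y",(np.percentile(Q[:,1],[.5,99.5])*1000).round(1),rect(Q))
    return B,im,d
E
python3 -c "
from fr import *
go(env,679.8,55.4,96,189.8)
for n in('side','top'): box(n,white,.03,.12)
box('side',lambda h:h.max(2)>0,.05,.085)"
```

```text
t 21.93 tcp [656.2  51.4 139.8] rot [-180.     0.  -170.2] F [-0.6 -0.4 -1.2] w 0.108 gf 41.0
row [-23.9  -0.1  43.8] 0.0
side n 221 of 221 slope x,y deg [ 5.9 -2.3] z0 80.3 x [-69.9  51.5] y [-39.5  16.3] [-10.1 -17.6 124.9  54.2  -7.4]Traceback (most recent call last):
  File "<string>", line 4, in <module>
    for n in('side','top'): box(n,white,.03,.12)
                            ~~~^^^^^^^^^^^^^^^^^
  File "fr.py", line 9, in box
    q=np.linalg.lstsq(A[g],P[g,2],rcond=None)[0]; e=P[:,2]-A@q; g=abs(e)<max(.003,np.percentile(abs(e),50))
                                                                                  ~~~~~~~~~~~~~^^^^^^^^^^^
    return _quantile_unchecked(
        a, q, axis, out, overwrite_input, method, keepdims, weights)
    return _ureduce(a,
                    func=_quantile_ureduce_func,
    ...<5 lines>...
                    overwrite_input=overwrite_input,
                    method=method)
    r = func(a, **kwargs)
    result = _quantile(arr,
                       quantiles=q,
    ...<2 lines>...
                       out=out,
                       weights=wgt)
    slices_having_nans = np.isnan(arr[-1, ...])
                                  ~~~^^^^^^^^^
IndexError: index -1 is out of bounds for axis 0 with size 0
```

```bash
python3 - <<'E'
from fr import *
im,d=env.get_image("side"); W=cloud(d,env.get_calibration("side")); B=(W-O)@np.c_[X,Y,Z]*1000
k=(d>0)&(im.max(2)<75)&(abs(B[...,1])<55)&(abs(B[...,0])<110)&(B[...,2]>40)&(B[...,2]<125)
P=B[k]
for y in(-45,-30,-15,-2,8,20,35):
    q=P[abs(P[:,1]-y)<5]; print(y,len(q),[(int(x),int(q[abs(q[:,0]-x)<4][:,2].min()),int(q[abs(q[:,0]-x)<4][:,2].max())) for x in range(-92,95,8) if (abs(q[:,0]-x)<4).sum()>1])
w=(d>0)&white(im.astype(int))&(abs(B[...,1])<55)&(abs(B[...,0])<90)&(B[...,2]>60)&(B[...,2]<125); Q=B[w]
for x in range(-72,80,8):
    q=Q[abs(Q[:,0]-x)<4]
    if len(q): print(x,len(q),q[:,1].min().round(),q[:,1].max().round(),np.median(q[:,2]).round())
v,u=np.where(w); print(u.min(),u.max(),v.min(),v.max())
cv2.imwrite("pics/p2.png",cv2.resize(im[110:290,300:480],(600,600))[:,:,::-1])
E
```

```text
-45 585 [(-84, 41, 70), (-76, 47, 76), (-68, 50, 75), (-60, 50, 75), (-52, 50, 78), (-44, 49, 77), (-36, 50, 78), (-28, 52, 79), (-20, 54, 79), (-12, 56, 82), (-4, 56, 81), (4, 55, 83), (12, 57, 83), (20, 60, 85), (28, 62, 85), (36, 59, 86), (44, 60, 86), (52, 62, 88), (60, 61, 88), (76, 40, 40)]
-30 39 [(-84, 40, 67), (-76, 55, 74), (52, 85, 88), (60, 83, 89), (76, 40, 40)]
-15 109 [(-84, 40, 42), (-76, 48, 77), (-4, 91, 96), (4, 96, 105), (12, 90, 120), (20, 90, 123), (28, 103, 112), (52, 84, 88), (60, 84, 86), (76, 40, 41)]
-2 366 [(-84, 40, 69), (-76, 64, 74), (-68, 73, 75), (-60, 70, 78), (-52, 74, 78), (-44, 75, 77), (-36, 74, 118), (-28, 79, 121), (-20, 77, 120), (-12, 77, 120), (-4, 80, 121), (4, 97, 124), (12, 110, 123), (28, 82, 83), (36, 79, 123), (44, 83, 87), (60, 81, 86)]
8 95 [(-84, 40, 42), (-76, 50, 74), (-68, 69, 71), (-60, 71, 73), (-52, 72, 77), (-44, 73, 78), (-36, 76, 117), (-28, 113, 117), (-12, 116, 119), (-4, 116, 119), (4, 117, 119), (12, 108, 123), (20, 113, 123), (36, 80, 82)]
20 25 [(-84, 40, 42), (-76, 65, 74), (12, 106, 108), (76, 40, 42)]
35 32 [(-84, 40, 45), (-76, 50, 76), (-68, 70, 75), (-28, 77, 78), (12, 83, 84)]
-72 11 -34.0 17.0 74.0
-64 18 -35.0 15.0 75.0
-56 20 -37.0 13.0 74.0
-48 18 -37.0 -9.0 76.0
-40 19 -39.0 -9.0 76.0
-32 18 -39.0 -8.0 78.0
-24 22 -35.0 -8.0 78.0
-16 17 -39.0 -11.0 79.0
24 17 -38.0 -15.0 83.0
32 20 -36.0 -8.0 84.0
40 20 -33.0 -7.0 85.0
48 18 -35.0 -11.0 86.0
340 394 181 227
```

View pics/p2.png

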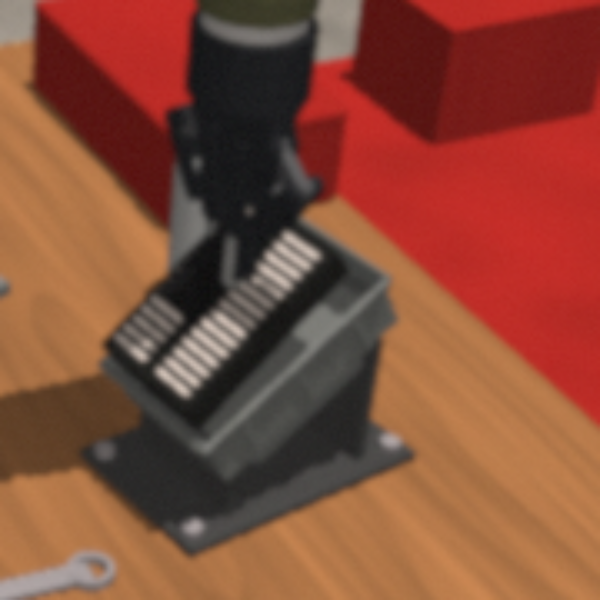

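The view shows the element tilted about 35° just above the pocket, lower edge near the low rim, roughly aligned (centre about −6 mm down the slope). I'll lower it along the box axis with a small up-slope shift.

send_rows:
  steps:
    - [-5,0,-3,0,1]
    - [-8,0,2,0,1]
    - [-11,0,7,0,1]
    - [-14,0,12,0,1]
    - [-17,0,17,0,1]
    - [-20,0,22,0,1]
    - [-23,0,27,0,1]
    - [-23,0,27,0,1]

```text
time: 22.75
tcp_pos: [0.6779, 0.0554, 0.1109]
tcp_rot: [180.0, -0.1, -170.2]
ft_force: [0.2, 0.4, -2.3]
grip_width: 0.104
grip_force: 41.0
```

```bash
cat > st.py <<'E'
from fr import *
def st(k=43):
    o=env.observe(); g=o["tcp_pos"]+[0,0,k/1000]; print("t",o["time"].__round__(2),"grasp box",((g-O)@np.c_[X,Y,Z]*1000).round(1),"F",o["ft_force"].round(1),"gf",round(o["grip_force"],1),"w",round(o["grip_width"],3),"rot",o["tcp_rot"].round(1))
E
python3 -c "
from st import *; st(); box('side',white,.03,.12)"
```

```text
t 22.75 grasp box [19.7  0.3 64.7] F [ 0.2  0.4 -2.3] gf 41.0 w 0.104 rot [ 1.800e+02 -1.000e-01 -1.702e+02]
side n 212 of 212 slope x,y deg [ 5.6 -0.9] z0 43.8 x [-65.3  56.2] y [-38.1  17.7] [ -4.5  -9.8 121.8  57.2  -0.3]
```

No contact yet; the element origin is about 17 mm above the floor. I'll lower the rest of the way.

send_rows:
  steps:
    - [-3,0,4,0,1]
    - [-6,0,8,0,1]
    - [-8,0,10,0,1]
    - [-11,0,11,0,1]
    - [-13,0,13,0,1]
    - [-14,0,14,0,1]
    - [-14,0,14,0,1]

```text
time: 23.38
tcp_pos: [0.6927, 0.0578, 0.0993]
tcp_rot: [-180.0, 0.1, -170.2]
ft_force: [-0.7, -0.3, 4.1]
grip_width: 0.111
grip_force: 37.4
```

```bash
python3 -c "
from st import *; st(); box('side',white,.01,.06)"
```

```text
t 23.38 grasp box [26.9  0.1 47.2] F [-0.7 -0.3  4.1] gf 37.4 w 0.111 rot [-1.800e+02  1.000e-01 -1.702e+02]
side n 230 of 232 slope x,y deg [-0.2 -0.1] z0 28.4 x [-60.2  61.6] y [-37.2  31.9] [  0.   -6.9 125.6  68.5  -5.3]
```

It is aligned, flat and about 1 mm off the floor. I'll press slightly, then release.

send_rows:
  steps:
    - [-1,0,1,0,1]
    - [-1,0,2,0,1]
    - [-1,0,2,0,0.8]
    - [-1,0,2,0,0.6]
    - [-1,0,2,0,0.55]
    - [-1,0,2,0,0.55]

```text
time: 23.93
tcp_pos: [0.693, 0.0575, 0.0975]
tcp_rot: [-180.0, 0.0, -170.2]
ft_force: [-3.6, -1.2, 7.1]
grip_width: 0.445
grip_force: 3.6
```

```bash
python3 -c "
from st import *; st(); box('side',white,.01,.06)"
```

```text
t 23.93 grasp box [26.3 -0.2 45.5] F [-3.6 -1.2  7.1] gf 3.6 w 0.445 rot [-180.     0.  -170.2]
side n 201 of 202 slope x,y deg [-0.1  0.1] z0 28.7 x [-60.1  61.4] y [-39.4  29.9] [ 7.000e-01 -4.400e+00  1.217e+02  7.120e+01 -1.000e-01]
```

Released; the tips still touch the slab, so I'll retreat straight up.

send_rows:
  steps:
    - [0,0,-5,0,0.55]
    - [0,0,-15,0,0.55]
    - [0,0,-40,0,0.55]
    - [0,0,-75,0,0.4]
    - [0,0,-110,0,0.4]
    - [0,0,-130,0,0.3]

```text
time: 24.48
tcp_pos: [0.6942, 0.0581, 0.2317]
tcp_rot: [-180.0, 0.3, -170.2]
ft_force: [0.9, 0.9, 1.0]
grip_width: 0.698
grip_force: 0.0
```

```bash
python3 - <<'E'
from st import *; st(); box('side',white,.01,.06)
z=np.load("top2.npz"); d=z["d"]; 
for n in("side",):
    im,d=env.get_image(n); W=cloud(d,env.get_calibration(n))
    for lo,hi in((.005,.016),(.040,.056)):
        k=(d>0)&(np.hypot(W[...,0]-.542,W[...,1]-.34)<.1)&(W[...,2]>lo)&(W[...,2]<hi)
        c,l,s_,_=cv2.connectedComponentsWithStats(k.astype(np.uint8)); k=l==1+s_[1:,4].argmax()
        print("cover",lo,k.sum(),rect(W[k]))
go(env,552.5,343.5,150,199)
E
```

```text
t 24.48 grasp box [ 94.5   0.2 161. ] F [0.9 0.9 1. ] gf 0.0 w 0.698 rot [-180.     0.3 -170.2]
side n 329 of 331 slope x,y deg [-0.8 -0.1] z0 28.4 x [-59.8  62. ] y [-37.5  37. ] [  1.2  -0.6 122.7  75.   -1.2]
cover 0.005 631 [537.6 339.2 147.5  97.   16.8]
cover 0.04 455 [537.2 341.7  95.4  56.8  17.4]
t 24.58 tcp [695.6  58.  232.9] rot [-179.9    0.6 -170.2] F [ 0.9 -0.7 -0.5] w 0.703 gf 0.0
row [ 92.3 305.7  82.9] -0.16
```

The element is seated flat (x ≈ +1 mm, y ≈ 0) and released. Now the cover.

send_rows:
  steps:
    - [95,306,0,-0.143,0]
    - [95,306,0,-0.143,0]
    - [95,306,0,-0.143,0]
    - [95,306,0,-0.143,0]
    - [95,306,0,-0.143,0]
    - [95,306,0,-0.143,0]
    - [95,306,60,-0.143,0]
    - [95,306,120,-0.143,0]
    - [95,306,150,-0.143,0]
    - [95,306,160,-0.143,0]
    - [95,306,160,-0.143,0]

```text
time: 25.5
tcp_pos: [0.5419, 0.343, 0.0596]
tcp_rot: [-180.0, -0.6, -161.9]
ft_force: [-0.4, -0.6, -0.9]
grip_width: 0.999
grip_force: 0.0
```

```bash
python3 - <<'E'
from st import *
go(env,549.5,343,-12,198)
for n in("side","top"):
    im,d=env.get_image(n); W=cloud(d,env.get_calibration(n))
    for lo,hi in((.005,.016),(.042,.055)):
        k=(d>0)&(np.hypot(W[...,0]-.542,W[...,1]-.34)<.1)&(W[...,2]>lo)&(W[...,2]<hi)
        k=cv2.morphologyEx(k.astype(np.uint8),cv2.MORPH_OPEN,np.ones((3,3)))
        c,l,s_,_=cv2.connectedComponentsWithStats(k); k=l==1+s_[1:,4].argmax()
        print(n,lo,k.sum(),rect(W[k]))
E
```

```text
t 25.5 tcp [541.9 343.   59.6] rot [-180.    -0.6 -161.9] F [-0.4 -0.6 -0.9] w 0.999 gf 0.0
row [-7.2 -2.4 71.6] 0.002
side 0.005 589 [537.5 341.3 145.8  97.8  19. ]
side 0.042 400 [536.5 341.2  93.5  58.3  20.3]
top 0.005 807 [514.8 330.2  94.8  88.6 -71.1]
top 0.042 626 [529.9 335.4  68.2  51.7  18.9]
```

send_rows:
  steps:
    - [-6,-2,20,-0.017,0]
    - [-6,-2,40,-0.017,0]
    - [-6,-2,60,-0.017,0]
    - [-6,-2,60,-0.017,0]

```text
time: 25.93
tcp_pos: [0.5524, 0.342, 0.0045]
tcp_rot: [-180.0, -0.2, -161.1]
ft_force: [-1.5, -0.5, 0.5]
grip_width: 1.003
grip_force: 0.0
```

```bash
python3 -c "
from st import *
go(env,549,343.8,-12,199)"
```

```text
t 25.93 tcp [552.4 342.    4.5] rot [-180.    -0.2 -161.1] F [-1.5 -0.5  0.5] w 1.003 gf 0.0
row [ 2.7  2.8 16.5] -0.001
```

send_rows:
  steps:
    - [2,2,8,0,0]
    - [2,2,16,0,0]
    - [2,2,16,0,0]
    - [2,2,16,0,0.3]
    - [2,2,16,0,1]
    - [2,2,16,0,1]
    - [2,2,16,0,1]
    - [2,2,16,0,1]
    - [2,2,16,0,1]
  force: 40

```text
time: 26.68
tcp_pos: [0.5518, 0.3449, -0.008]
tcp_rot: [180.0, 0.1, -161.0]
ft_force: [0.2, -0.0, 5.2]
grip_width: 0.58
grip_force: 43.1
```

send_rows:
  steps:
    - [0,0,-8,0,1]
    - [0,0,-25,0,1]
    - [0,0,-45,0,1]
    - [0,0,-70,0,1]
    - [0,0,-95,0,1]
    - [0,0,-120,0,1]
    - [0,0,-145,0,1]
    - [0,0,-170,0,1]
    - [0,0,-195,0,1]
    - [0,0,-210,0,1]
    - [0,0,-210,0,1]

```text
time: 27.6
tcp_pos: [0.5524, 0.345, 0.205]
tcp_rot: [180.0, 0.3, -161.0]
ft_force: [0.1, 0.8, -0.7]
grip_width: 0.574
grip_force: 42.5
```

```bash
python3 - <<'E'
from st import *
go(env,699,58.7,205,189.8); o=env.observe()["tcp_pos"]
im,d=env.get_image("side"); W=cloud(d,env.get_calibration("side"))
k=(d>0)&(np.hypot(W[...,0]-.54,W[...,1]-.34)<.1)&(W[...,2]>.12)&(W[...,2]<.4)&(np.ptp(im.astype(int),axis=2)<25)
u=np.array([np.cos(np.radians(19)),np.sin(np.radians(19))]); P=W[k]; L=(P[:,:2]-o[:2])@u*1000; V=(P[:,:2]-o[:2])@[-u[1],u[0]]*1000; z=(P[:,2]-o[2])*1000
for a in range(-96,100,12):
    m=abs(L-a)<6
    if m.sum()>3: print(a,m.sum(),np.percentile(z[m],[2,20,50,80]).round(),V[m].min().round(),V[m].max().round())
E
```

```text
t 27.6 tcp [552.4 345.  205. ] rot [ 180.     0.3 -161. ] F [ 0.1  0.8 -0.7] w 0.574 gf 42.5
row [ -45.5 -318.4    0. ] 0.16
-84 149 [ 8. 12. 16. 19.] -49.0 49.0
-72 114 [10. 18. 19. 20.] -47.0 46.0
-60 311 [13. 19. 33. 49.] -47.0 46.0
-48 166 [11. 20. 42. 57.] -47.0 45.0
-36 402 [ 15.  44. 162. 181.] -48.0 24.0
-24 378 [ 14.  47. 119. 173.] -49.0 26.0
-12 1038 [ 18.  64. 107. 134.] -70.0 62.0
0 482 [ 16.  57. 103. 146.] -70.0 62.0
12 171 [ 16.  23.  82. 163.] -68.0 37.0
24 95 [12. 19. 32. 49.] -49.0 25.0
36 43 [12. 17. 19. 21.] -48.0 -14.0
48 44 [11. 17. 19. 21.] -47.0 -1.0
60 20 [11. 14. 19. 19.] -46.0 8.0
```

The cover is held flat with the grasp about 12 mm up-slope of its centre. I'll move gently to above the airbox.

send_rows:
  steps:
    - [-1,-8,0,0,1]
    - [-3,-22,0,0.01,1]
    - [-6,-42,0,0.03,1]
    - [-9,-66,0,0.05,1]
    - [-13,-92,0,0.07,1]
    - [-17,-118,0,0.09,1]
    - [-21,-144,0,0.11,1]
    - [-24,-170,0,0.13,1]
    - [-28,-196,0,0.15,1]
    - [-32,-222,0,0.16,1]
    - [-35,-248,0,0.16,1]
    - [-39,-270,0,0.16,1]

```text
time: 28.65
tcp_pos: [0.6753, 0.0982, 0.1985]
tcp_rot: [-180.0, -0.2, -170.3]
ft_force: [0.6, 0.7, -1.6]
grip_width: 0.576
grip_force: 42.2
```

```bash
python3 -c "
from st import *
go(env,699,58.7,175,189.8)"
```

```text
t 28.65 tcp [675.3  98.2 198.5] rot [-180.    -0.2 -170.3] F [ 0.6  0.7 -1.6] w 0.576 gf 42.2
row [-16.7 -42.9  23.5] -0.002
```

send_rows:
  steps:
    - [-6,-15,0,0,1]
    - [-12,-32,0,0,1]
    - [-17,-43,0,0,1]
    - [-17,-43,5,0,1]
    - [-17,-43,15,0,1]
    - [-17,-43,25,0,1]
    - [-17,-43,28,0,1]
    - [-17,-43,28,0,1]

```text
time: 29.32
tcp_pos: [0.698, 0.0635, 0.1706]
tcp_rot: [179.9, -0.2, -170.1]
ft_force: [-0.4, 0.2, -2.2]
grip_width: 0.578
grip_force: 42.3
```

```bash
python3 -c "
from st import *
go(env,699,58.7,156,189.8)"
```

```text
t 29.32 tcp [698.   63.5 170.6] rot [ 179.9   -0.2 -170.1] F [-0.4  0.2 -2.2] w 0.578 gf 42.3
row [-0.2 -4.9 14.6] 0.002
```

send_rows:
  steps:
    - [0,-3,6,0,1]
    - [0,-4,12,0,1]
    - [0,-4,15,0,1]
    - [1,-4,18,0,1]
    - [3,-4,20,0,1]
    - [5,-4,23,0,1]

```text
time: 29.82
tcp_pos: [0.6979, 0.0576, 0.1529]
tcp_rot: [-179.9, 0.4, -170.2]
ft_force: [-0.2, 0.1, 8.2]
grip_width: 0.582
grip_force: 42.5
```

```bash
cat >> st.py <<'E'
gray=lambda h:(np.ptp(h,axis=2)<25)&(h.max(2)>60)
def cov():   # flange top pieces in world: slope along box yaw, by the near (-y) flange strip
    im,d=env.get_image("side"); W=cloud(d,env.get_calibration("side")); o=env.observe()["tcp_pos"]
    u=np.array([np.cos(y0),np.sin(y0)]); D=(W[...,:2]-o[:2]); L=D@u*1000; V=D@[-u[1],u[0]]*1000; z=(W[...,2]-o[2])*1000
    for nm,a,b in(("strip",-44,-30),("dometop",-18,18)):
        m=(d>0)&(V>a)&(V<b)&(L>-110)&(L<80)&(z>-60)&(z<90)
        print(nm,[(x,int(np.percentile(z[m&(abs(L-x)<5)],80))) for x in range(-95,70,10) if (m&(abs(L-x)<5)).sum()>3])
E
python3 -c "
from st import *
st(); cov()"
```

```text
t 29.82 grasp box [58.1 -0.9 91. ] F [-0.2  0.1  8.2] gf 42.5 w 0.582 rot [-179.9    0.4 -170.2]
strip [(-85, 12), (-75, 16), (-65, 16), (-55, 15), (-45, 16), (-35, 16), (-25, 17), (-15, 76), (-5, 59), (5, 47), (15, 19), (25, 20), (35, 21), (45, 23), (55, 23)]
dometop [(-85, 12), (-75, 14), (-65, 15), (-55, 50), (-45, 54), (-35, 54), (-25, 55), (-15, 56), (-5, 57), (5, 57), (15, 59), (25, 59), (45, 21), (55, 22)]
```

It pivots easily, with about 10 N. I'll continue along the arc.

send_rows:
  steps:
    - [1,0,3,0,1]
    - [3,0,6,0,1]
    - [5,0,9,0,1]
    - [6,0,12,0,1]
    - [7,0,15,0,1]
    - [7,0,18,0,1]
    - [7,0,18,0,1]

```text
time: 30.45
tcp_pos: [0.6925, 0.0566, 0.143]
tcp_rot: [-179.9, 0.9, -170.2]
ft_force: [-8.7, 0.9, 36.8]
grip_width: 0.575
grip_force: 47.5
```

```bash
python3 -c "
from st import *
st(); cov()"
```

```text
t 30.45 grasp box [48.4 -1.  85.2] F [-8.7  0.9 36.8] gf 47.5 w 0.575 rot [-179.9    0.9 -170.2]
strip [(-75, 0), (-65, 4), (-55, 5), (-45, 6), (-35, 9), (-25, 12), (-15, 76), (-5, 56), (5, 41), (15, 22), (25, 25), (35, 28), (45, 32), (55, 33), (65, 34)]
dometop [(-95, -58), (-75, 0), (-65, 2), (-55, 40), (-45, 46), (-35, 50), (-25, 52), (-15, 55), (-5, 58), (5, 60), (15, 63), (25, 64), (45, 32), (55, 34)]
```

send_rows:
  steps:
    - [0,0,-4,0,1]
    - [0,0,-4,0,0.425]
  force: 25

```text
time: 30.67
tcp_pos: [0.6919, 0.0565, 0.143]
tcp_rot: [-179.9, 0.7, -170.2]
ft_force: [-4.4, 0.4, 21.7]
grip_width: 0.576
grip_force: 46.0
```

send_rows:
  steps:
    - [0,0,0,0,0.42]

```text
time: 30.75
tcp_pos: [0.6919, 0.0564, 0.143]
tcp_rot: [-179.9, 0.7, -170.2]
ft_force: [-3.8, 1.4, 20.9]
grip_width: 0.58
grip_force: 46.0
```

send_rows:
  steps:
    - [0,0,0,0,0.415]

```text
time: 30.83
tcp_pos: [0.6915, 0.0564, 0.1415]
tcp_rot: [-179.9, 0.6, -170.2]
ft_force: [0.6, -0.2, 4.4]
grip_width: 0.584
grip_force: 3.3
```

send_rows:
  steps:
    - [0,0,0,0,1]
    - [0,0,0,0,1]
  force: 25

```text
time: 31.0
tcp_pos: [0.6915, 0.0564, 0.1413]
tcp_rot: [-179.9, 0.6, -170.2]
ft_force: [-2.2, 1.1, 15.8]
grip_width: 0.574
grip_force: 23.3
```

```bash
python3 -c "
from st import *
st(); cov()"
```

```text
t 31.0 grasp box [46.7 -1.  84.3] F [-2.2  1.1 15.8] gf 23.3 w 0.574 rot [-179.9    0.6 -170.2]
strip [(-75, 2), (-65, 5), (-55, 6), (-45, 9), (-35, 10), (-25, 14), (-15, 77), (-5, 59), (5, 44), (15, 24), (25, 27), (35, 28), (45, 33), (55, 35), (65, 35)]
dometop [(-95, -57), (-75, 1), (-65, 4), (-55, 40), (-45, 48), (-35, 51), (-25, 53), (-15, 57), (-5, 59), (5, 61), (15, 64), (25, 65), (55, 34), (65, 35)]
```

send_rows:
  steps:
    - [1,0,3,0,1]
    - [2,0,6,0,1]
    - [3,0,9,0,1]
    - [4,0,12,0,1]
    - [4,0,12,0,1]

```text
time: 31.47
tcp_pos: [0.6925, 0.0565, 0.1369]
tcp_rot: [-179.8, 1.4, -170.2]
ft_force: [-0.2, 2.3, 38.7]
grip_width: 0.579
grip_force: 29.1
```

```bash
python3 -c "
from st import *
st(); cov()"
```

```text
t 31.47 grasp box [45.4 -1.1 79.9] F [-0.2  2.3 38.7] gf 29.1 w 0.579 rot [-179.8    1.4 -170.2]
strip [(-95, -53), (-85, -56), (-75, 6), (-65, 9), (-55, 10), (-45, 12), (-35, 15), (-25, 18), (-15, 76), (-5, 55), (5, 40), (15, 28), (25, 31), (35, 33), (45, 36), (55, 39), (65, 39)]
dometop [(-95, -54), (-85, -56), (-75, 5), (-65, 8), (-55, 46), (-45, 52), (-35, 56), (-25, 58), (-15, 61), (-5, 64), (5, 66), (15, 68), (45, 37), (55, 39)]
```

Rotation stopped at about 15° because the fingertips now bear on the flange. That is within the allowed angle, so I'll lower it this way: the up-slope edge goes in first onto the element, then the tips press the flange down flat.

send_rows:
  steps:
    - [0,0,-8,0,1]
    - [0,0,-16,0,1]
    - [6,0,-16,0,1]
    - [14,0,-15,0,1]
    - [21,0,-13,0,1]
    - [21,0,-12,0,1]
    - [21,0,-12,0,1]
    - [18,0,-7,0,1]
    - [15,0,-2,0,1]
    - [13,0,3,0,1]
    - [13,0,3,0,1]
  force: 30

```text
time: 32.43
tcp_pos: [0.6717, 0.0535, 0.1186]
tcp_rot: [180.0, -0.1, -170.2]
ft_force: [-0.5, -0.1, -1.5]
grip_width: 0.579
grip_force: 31.6
```

```bash
cat >> st.py <<'E'
def cb():  # cover strips in the box frame, beside the dome
    im,d=env.get_image("side"); W=cloud(d,env.get_calibration("side")); B=(W-O)@np.c_[X,Y,Z]*1000
    for nm,a,b in(("strip",-42,-30),("mid",-18,18)):
        m=(d>0)&(B[...,1]>a)&(B[...,1]<b)&(abs(B[...,0])<90)&(B[...,2]>5)&(B[...,2]<130)
        print(nm,[(x,int(np.median(B[...,2][m&(abs(B[...,0]-x)<5)]))) for x in range(-85,90,10) if (m&(abs(B[...,0]-x)<5)).sum()>3])
E
python3 -c "
from st import *
st(); go(env,0,0,0,190); cb()"
```

```text
t 32.43 grasp box [18.  -0.5 74.6] F [-0.5 -0.1 -1.5] gf 31.6 w 0.579 rot [ 1.800e+02 -1.000e-01 -1.702e+02]
t 32.43 tcp [671.7  53.5 118.6] rot [ 1.800e+02 -1.000e-01 -1.702e+02] F [-0.5 -0.1 -1.5] w 0.579 gf 31.6
row [671.   61.8 118.6] -0.003
strip [(-85, 40), (-75, 28), (-65, 71), (-55, 32), (-45, 50), (-35, 30), (-25, 32), (-15, 31), (-5, 45), (5, 59), (15, 74), (25, 88), (35, 51), (45, 48), (55, 45), (65, 43), (75, 36)]
mid [(-85, 39), (-75, 26), (-65, 72), (-55, 77), (-45, 75), (-35, 92), (-25, 108), (-15, 105), (-5, 102), (5, 99), (15, 96), (25, 93), (35, 91), (45, 87), (55, 43), (65, 40), (75, 35), (85, 39)]
```

The cover is inside the pocket with its lower edge 6 mm above the element. I'll lower on and press to rotate it flat.

send_rows:
  steps:
    - [-2,0,3,0,1]
    - [-3,0,6,0,1]
    - [-3,0,9,0,1]
    - [-2,0,12,0,1]
    - [-2,0,15,0,1]
    - [-2,0,15,0,1]

```text
time: 32.98
tcp_pos: [0.6735, 0.0537, 0.1065]
tcp_rot: [180.0, 0.0, -170.2]
ft_force: [-4.2, -0.8, 4.2]
grip_width: 0.579
grip_force: 32.9
```

```bash
python3 -c "
from st import *
st(); cb()"
```

```text
t 32.98 grasp box [13.5 -0.6 63.2] F [-4.2 -0.8  4.2] gf 32.9 w 0.579 rot [ 180.     0.  -170.2]
strip [(-85, 39), (-75, 35), (-65, 32), (-55, 54), (-45, 53), (-35, 51), (-25, 49), (-15, 48), (-5, 47), (5, 60), (15, 73), (25, 95), (35, 43), (45, 41), (55, 40), (65, 37), (75, 35), (85, 40)]
mid [(-85, 40), (-75, 30), (-65, 56), (-55, 55), (-45, 60), (-35, 90), (-25, 89), (-15, 87), (-5, 87), (5, 85), (15, 83), (25, 83), (35, 121), (45, 78), (55, 36), (65, 37), (75, 35), (85, 40)]
```

Now about 8° off, with the origin about 9 mm above seated and still gripped. Continue.

send_rows:
  steps:
    - [0,0,3,0,1]
    - [0,0,6,0,1]
    - [0,0,9,0,1]
    - [0,0,11,0,1]
    - [0,0,11,0,1]

```text
time: 33.45
tcp_pos: [0.6734, 0.0538, 0.0969]
tcp_rot: [-180.0, 0.0, -170.2]
ft_force: [-7.7, -0.3, 11.3]
grip_width: 0.585
grip_force: 33.9
```

```bash
python3 -c "
from st import *
st(); cb()"
```

```text
t 33.45 grasp box [ 8.6 -0.6 54.9] F [-7.7 -0.3 11.3] gf 33.9 w 0.585 rot [-180.     0.  -170.2]
strip [(-85, 38), (-75, 35), (-65, 40), (-55, 39), (-45, 38), (-35, 38), (-25, 37), (-15, 37), (-5, 40), (5, 59), (15, 73), (25, 92), (35, 40), (45, 37), (55, 38), (65, 37), (75, 34), (85, 39)]
mid [(-85, 39), (-75, 33), (-65, 38), (-55, 38), (-45, 64), (-35, 76), (-25, 75), (-15, 76), (-5, 75), (5, 75), (15, 76), (25, 109), (35, 119), (65, 37), (75, 35), (85, 40)]
```

Flat on the element. Press lightly, release, retreat.

send_rows:
  steps:
    - [0,0,2,0,1]
    - [0,0,2,0,0.4]
    - [0,0,2,0,0.32]
    - [0,0,0,0,0.3]
    - [0,0,-4,0,0.3]
    - [0,0,-14,0,0.3]
    - [0,0,-34,0,0.25]
    - [0,0,-64,0,0.25]
    - [0,0,-99,0,0.25]
    - [0,0,-130,0,0.25]
    - [0,0,-130,0,0.25]

```text
time: 34.42
tcp_pos: [0.6771, 0.0537, 0.2334]
tcp_rot: [-179.9, 0.7, -170.2]
ft_force: [-0.1, -0.3, 1.9]
grip_width: 0.746
grip_force: 0.0
```

```bash
python3 -c "
from st import *
st(); cb()
B,im,d=box('side',gray,.030,.045,.072)
m=(d>0)&(abs(B[...,0])<.06)&(abs(B[...,1])<.04)&(B[...,2]>.068)&(B[...,2]<.082); print('dome',rect(B[m]),np.median(B[m][:,2]))"
```

```text
t 34.42 grasp box [ 80.1  -1.2 171.3] F [-0.1 -0.3  1.9] gf 0.0 w 0.746 rot [-179.9    0.7 -170.2]
strip [(-85, 40), (-75, 37), (-65, 39), (-55, 39), (-45, 38), (-35, 37), (-25, 38), (-15, 37), (-5, 37), (5, 37), (15, 36), (25, 38), (35, 36), (45, 36), (55, 38), (65, 37), (75, 36), (85, 41)]
mid [(-85, 39), (-75, 34), (-65, 38), (-55, 38), (-45, 66), (-35, 76), (-25, 75), (-15, 76), (-5, 76), (5, 75), (15, 76), (25, 75), (35, 75), (45, 74), (55, 37), (65, 36), (75, 34), (85, 41)]
side n 1322 of 1446 slope x,y deg [-0.6  0.1] z0 38.0 x [-71.4  69.5] y [-56.7  59.7] [-1.000e-01  1.100e+00  1.435e+02  1.178e+02  2.000e-01]
dome [-2.  -1.7 91.7 55.5 -1.7] 0.07568661870135687
```

The cover lies flat (0.6°, the same small offset as the element showed), at the right height and centred within 2 mm. The arm is clear, so I'm handing in.

```bash
python3 -c "
from plant import env
print(env.job_done())"
```

```text
the job is handed in; nothing more can be done
None
```

The job is handed in: by the camera, the element is on the pocket floor tab up and the cover lies flat on it (0.6°, within about 2 mm of centre), both released; the element was dropped onto the table once and recovered before fitting, and the wrist reached about 41 N pressing each part on the airbox rim, though I gave the spray can, wrench and tray no final check.

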